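Uncover a freshly lacquered dish and hold the curing lamp over it

ROBOT

A 6-joint arm with a two-finger parallel gripper is mounted at the origin on the work surface. World frame = base frame: x ahead of the robot, y to its left, z up, the work surface at z = 0. Lengths are in m, angles in degrees, forces in N, time in s.
With the tool pointing down it reaches from about 0.35 to 1 m from the base axis. Payload 7.1 kg.
Tool frame: the origin (TCP) lies at the very end of the fingers, on their centre line; the grasp point (between the pads) lies 19 mm behind it; z points along the fingers, x is the direction in which the jaws open and shut, and the axes are right-handed (so a half turn about z gives the same grasp; the last joint's range is limited). The gripper opens to 85 mm and grips with 20 to 120 N. Pads are 22 mm wide; open, the fingers measure 114 mm over their backs; the gripper's body (76 mm by 85 mm) begins 54 mm behind the grasp point. The pads swing forward as they close: fully open they stand 13 mm farther back than shut.
Start: joints at [70.302, 24.242, 93.386, -0, 62.372, -1.089], TCP at [0.199, 0.592, 0.201] pointing down, gripper open.
Joint ranges: [-172.04, 172.04], [-51.8, 120.97], [4.93, 147.93], [-75.15, 255.16], [6.16, 154.13], [-145.62, 145.62]. Speed limits (degrees/s): [136.94, 136.94, 172.46, 180, 180, 180].

INTERFACE

Orientations are given as a 3x3 rotation matrix whose columns are the frame's x, y, z axes.
In Python, from rig import robot gives the robot as it stands.
- The arm moves only by the tool play_rows, never from a script. Its argument "motion" is a list of rows, each an object with "translation": the shift along the tool's x, y, z in mm, a list of three; "spin": the turn about the tool's z in degrees; "gripper": the opening, from 0 (shut) to 1 (fully open). In form: [{"translation": [dx, dy, dz], "spin": spin, "gripper": gripper}, ...]. A call has 1 to 5 rows; each row is the pose to reach, as a shift and turn from the pose commanded when the call began, along the tool's axes at that moment; what a row does not reach only later rows make up. A row lasts 1/10 s, in which the tool goes at most 50 mm and 8.59 degrees, less where a joint would pass 70% of its speed; a pose out of reach is approached as far as the arm can. A call with a gripper value outside its range is refused whole. The fingers move at their own pace and stop on an object; "newtons" is the grip in N (left out, the last holds). Time passes only in rows, so rows that repeat a pose let the fingers close. It gives the time, the measured TCP pose, the force and the opening at its end, in the units of the state.
- robot.sense(): the state, without advancing time (a new reading comes with each control period).
- robot.read_camera(name): name is "scene" or "top"; returns a dict with "frame" (400x640x3 uint8, blue, green, red), "K" (3x3 intrinsics, pixels), "T" (4x4, takes a point from camera to world coordinates). Camera axes: x right, y down, z forward; pixel columns grow to the right and rows downward; lengths in m; the calibration is good to about 2 mm. A picture is of the moment at which its call begins. There is no depth.
- robot.job_done(): hands the job in, once; it reports no verdict.
The state is a dict: "t": time; "joint_pos": joint angles; "dq": joint speeds; "tau": joint torques, N m; "eef_pos": TCP position; "ee_rot": TCP orientation; "force": force on the tool from outside, world axes, zero at the start; "moment": the same for the moment, N m; "grip_width": finger opening in m.
Only numpy, scipy, OpenCV 4.12 (cv2) and the standard library are available. Lean on these libraries where they do the work, as an engineer would, in place of code of your own. Each camera call takes 0.05 s, during which the arm holds its last target.

TASK

The lacquer on the small rectangular dish on the banding wheel is still wet and has to be cured. Lift the metal cover off it by its handle and set it down, without dropping it, upright in the middle of the plywood ware board; then take the curing lamp by its handle out of its cradle, bring it over the jars and hold it level and still about 2 cm above the dish's rim, centred over the dish with its long side along the dish's long side. Never touch or shift the wet dish, leave the jars and the brush pot standing where they are, and finish while still holding the lamp there in the gripper: it is not put down.

Things in the scene. Friction and masses are not known exactly. Their poses are not given: they have to be found in the camera images.
- cover: Round metal cover, open below, 152 mm across (142 inside), 52 mm high, 0.28 kg +-35 %. On its flat top a wooden strap handle: a bar along its x, 88 mm long, 14 wide (y), 14 tall, on a 12 mm post at each end; bar centre 89 mm above the rim plane, 30 mm free under it. Origin: centre of the rim plane, z up. Starts over the dish on the wheel head, origin 60 mm above the table.
- dish: Freshly lacquered small terracotta dish, rectangular: 100 mm (x) by 64 mm (y), 14 mm high to the top of its 5 mm thick raised rim, 0.16 kg. Loose, near the middle of the wheel head under the cover, its underside 60 mm above the table, turned by up to 0.9 rad. Origin: centre of the underside, z up.
- wheel: Banding wheel (decorator's turntable): fixed dark cast foot 124 mm across, aluminium head 176 mm across, its flat top 60 mm above the table. The head turns with slight friction when pushed. Origin: centre of the foot's underside, on the table and on the axis, z up.
- board: Square plywood ware board on two battens, 190 x 190 mm, its top 18 mm above the table, fixed, to one side of the wheel (left or right). Origin: centre of its underside, on the table, z up. The cover fits on it with 19 mm to spare all round.
- lamp: Hand-held curing lamp facing down: grey housing, finned top, 110 mm (x) by 62 mm (y), 26 mm high, window in the underside. Black strap handle above: a bar along its x, 96 mm long, 14 wide (y), 14 tall, on a 12 mm post at each end; bar centre 65 mm above the underside, 32 mm free under it. 0.34 kg +-35 %. Origin: centre of the underside, z up. Starts in the cradle, origin 14 mm above the table.
- cradle: Black charging cradle, 146 mm (x) by 92 mm (y), fixed, across the wheel from the board. The lamp stands on ledges 14 mm above the table between low walls with tops 27 mm above the table, 2.5 mm play each side; it comes out straight up. Origin: centre of the underside, on the table, z up.
- jar_tall: Closed white paint jar with a black cap, 54 mm across, 118 mm high, loose. Origin: centre of the underside. The three jars and the brush pot stand two on each side of the wheel, between it and the board and cradle.
- jar_mid: Closed white paint jar with a white cap, 54 mm across, 103 mm high, loose. Origin: centre of the underside.
- jar_can: Closed metal can with a dark cap, 54 mm across, 110 mm high, loose. Origin: centre of the underside.
- brush_pot: Terracotta pot of brushes, 57 mm across, pot 85 mm high, brush tips up to 156 mm above the table, loose; the brushes stay in it and stay inside its 57 mm. Origin: centre of the underside.
Mind the look-alikes: they are no part of the job. What is shaped like the jar_can but green or yellow is not meant.

How it is judged (in metres and radians):
On the way, in this order (a step that is already met when the one before it is completed fails the run):
1. the cover is lifted clear above the dish (z of cover in the frame of wheel above 0.09 m and distance of dish from where it was at the start of the episode below 0.012 m), for 0.1 s.
2. the cover stands upright on the ware board, let go (x of cover in the frame of board between -0.04 and 0.04 m and y of cover in the frame of board between -0.04 and 0.04 m and z of cover in the frame of board between 0.012 and 0.022 m and angle between cover's own z axis and vertical below 0.08 rad and linear speed of cover below 0.02 m/s and contact force between the fingers and cover below 0.1 N), for 0.3 s.
3. the lamp is lifted clear of its cradle in the gripper (z of lamp in the frame of cradle above 0.05 m and contact force between the fingers and lamp above 1 N), for 0.1 s.
At the end, for the whole second after the job is handed in: Lamp held by the fingers alone, still, level within 5 deg, 8-32 mm above the dish rim, centred within 12 mm each way, long sides within 8 deg; dish within 12 mm of its start; cover upright, released, within 40 mm of the board's middle each way; jars and brush pot within 15 mm of their start (all of step 2 and x of lamp in the frame of dish between -0.012 and 0.012 m and y of lamp in the frame of dish between -0.012 and 0.012 m and z of lamp in the frame of dish between 0.022 and 0.046 m and angle between the x axis of lamp and the x axis of dish, either way round below 0.14 rad and angle between lamp's own z axis and vertical below 0.09 rad and linear speed of lamp below 0.02 m/s and angular speed of lamp below 0.15 rad/s and contact force between the fingers and lamp above 1 N and contact force between lamp and dish below 0.05 N and contact force between lamp and wheel below 0.05 N and contact force between lamp and cover below 0.05 N and contact force between lamp and jar_tall below 0.05 N and contact force between lamp and jar_mid below 0.05 N and contact force between lamp and jar_can below 0.05 N and contact force between lamp and brush_pot below 0.05 N and distance of dish from where it was at the start of the episode below 0.012 m and distance of each of jar_tall, jar_mid, jar_can, brush_pot from where it was at the start of the episode below 0.015 m and angle between each of jar_tall, jar_mid, jar_can, brush_pot's own z axis and vertical below 0.1 rad); the arm keeps its last pose, push and grip.
It fails at once if the wet dish is touched by the fingers, the lamp or (other than a light brush) the cover, or shifted (contact force between dish and the arm above 0.2 N or contact force between dish and the fingers above 0.2 N or contact force between dish and lamp above 0.2 N or contact force between dish and cover above 2 N or distance of dish from where it was at the start of the episode above 0.012 m).
It fails at once if the cover is dropped (falls free by more than about 2 cm) or tipped over ((contact force between the fingers and cover below 0.1 N and linear speed of cover above 0.6 m/s) or angle between cover's own z axis and vertical above 0.6 rad).
It fails at once if a jar or the brush pot is shifted or tipped (distance of any of jar_tall, jar_mid, jar_can, brush_pot from where it was at the start of the episode above 0.02 m or angle between any of jar_tall, jar_mid, jar_can, brush_pot's own z axis and vertical above 0.3 rad).
It also fails if it takes over 67 s, if anything falls off the work surface, if the arm or the gripper's body presses on something with over 40 N, if the wrist force passes 120 N, or if a joint passes its speed limit or range.

## Working session

There is one attempt and no reset: what is moved stays moved. The work goes in short steps, Python scripts to look and compute and a tool call to move; the robot and the scene stay as the last step left them, time stands still between calls to the robot, and variables do not carry over. Pictures are saved under pics/ and viewed, and the job is handed in when it is done.

Besides the shell and the picture viewer there is one more tool, called as a command line: name --argument value ..., lists and objects as JSON in quotes. play_rows: Moves the arm, as the interface text tells. Its arguments: {"type":"object","properties":{"motion":{"type":"array","items":{"type":"object","properties":{"translation":{"type":"array","items":{"type":"number"}},"spin":{"type":"number"},"gripper":{"type":"number"}}}},"newtons":{"type":"number"}},"required":["motion"]}

```bash
ls; mkdir -p pics
python3 - <<'E'
from rig import robot
import cv2,pickle
s=robot.sense();print(s)
d={}
for n in("scene","top"):
    c=robot.read_camera(n);d[n]=c;cv2.imwrite(f"pics/{n}0.png",c["frame"]);print(n,c["K"],c["T"])
pickle.dump(d,open("cam0.pkl","wb"))
E
```

```text
pics
{'t': 0.0, 'joint_pos': array([ 7.03011563e+01,  2.42864441e+01,  9.34317224e+01,  8.96065007e-04,
        6.23722468e+01, -1.08877872e+00]), 'dq': array([ 0.00159583, -0.04502191,  0.10390979, -0.07096754,  0.05549057,
        0.0056384 ]), 'tau': array([ 2.90082215e-03, -5.57407236e+01, -2.81726629e+01,  1.78414130e-04,
        7.73750682e-03, -4.58820011e-06]), 'eef_pos': array([0.19922478, 0.59176583, 0.20002181]), 'ee_rot': array([[ 3.19132249e-01,  9.47710035e-01, -5.44954486e-04],
       [ 9.47708879e-01, -3.19132712e-01, -1.48098899e-03],
       [-1.57746093e-03, -4.38268586e-05, -9.99998755e-01]]), 'force': array([-0.28863654,  0.06202481,  0.14785829]), 'moment': array([-0.02094562, -0.0233131 ,  0.01307736]), 'grip_width': 0.08542510004086543}
scene [[471.06590292   0.         318.39210059]
 [  0.         471.06590292 197.29550262]
 [  0.           0.           1.        ]] [[-0.03857472  0.83984805 -0.5414492   1.17852404]
 [ 0.99914973  0.04030927 -0.00865873  0.01966702]
 [ 0.0145534  -0.54132283 -0.84068888  1.15124726]
 [ 0.          0.          0.          1.        ]]
top [[362.50242009   0.         319.28346133]
 [  0.         362.50242009 198.26054185]
 [  0.           0.           1.        ]] [[ 0.00897167 -0.99027286  0.13884948  0.36148359]
 [-0.99964408 -0.0123707  -0.02363632  0.00465862]
 [ 0.02512407 -0.13858801 -0.99003139  1.10248288]
 [ 0.          0.          0.          1.        ]]
```

View pics/scene0.png

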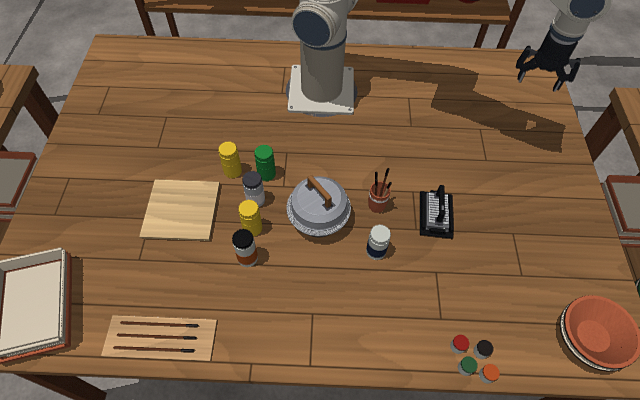

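View pics/top0.png

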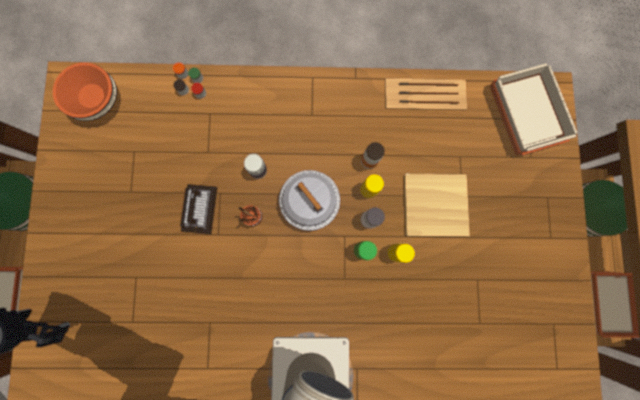

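The scene view shows the wheel and cover near (319,207), the board at (180,210), and the cradle with the lamp at (437,213). I'll enlarge these for measuring.

```bash
cat > h.py <<'E'
import numpy as np,cv2
def ray(c,uv,z):
    K,T=c["K"],c["T"]; d=T[:3,:3]@np.linalg.inv(K)@np.array([uv[0],uv[1],1.]); o=T[:3,3]
    return o+d*(z-o[2])/d[2]
def proj(c,P):
    K,T=c["K"],c["T"]; p=T[:3,:3].T@(np.asarray(P,float)-T[:3,3]); q=K@p; return q[:2]/q[2]
def tri(cs,uvs):
    A=np.zeros((3,3));b=np.zeros(3)
    for c,uv in zip(cs,uvs):
        d=c["T"][:3,:3]@np.linalg.inv(c["K"])@np.array([uv[0],uv[1],1.]);d/=np.linalg.norm(d)
        M=np.eye(3)-np.outer(d,d);A+=M;b+=M@c["T"][:3,3]
    return np.linalg.solve(A,b)
def crop(c,name,u0,v0,w,h,s):
    im=cv2.resize(c["frame"][v0:v0+h,u0:u0+w],None,fx=s,fy=s,interpolation=cv2.INTER_CUBIC)
    for k in range(0,w,10):
        cv2.line(im,(k*s,0),(k*s,4 if k%50 else 12),(0,0,255),1)
        if (u0+k)%20==0: cv2.putText(im,str(u0+k),(k*s,22),0,.35,(0,0,255),1)
    for k in range(0,h,10):
        cv2.line(im,(0,k*s),(4,k*s),(0,0,255),1)
        if (v0+k)%20==0: cv2.putText(im,str(v0+k),(6,k*s+4),0,.35,(0,0,255),1)
    cv2.imwrite("pics/"+name+".png",im)
E
python3 - <<'E'
import pickle;from h import *
d=pickle.load(open("cam0.pkl","rb"))
crop(d["scene"],"s_w",280,160,100,75,8)
crop(d["top"],"t_w",270,160,80,75,8)
crop(d["scene"],"s_l",360,160,100,75,8)
crop(d["top"],"t_l",175,140,100,75+25,6)
crop(d["scene"],"s_b",135,160,150,110,5)
crop(d["top"],"t_b",350,135,130,110,5)
E
```

```text
(no output)
```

View pics/s_w.png

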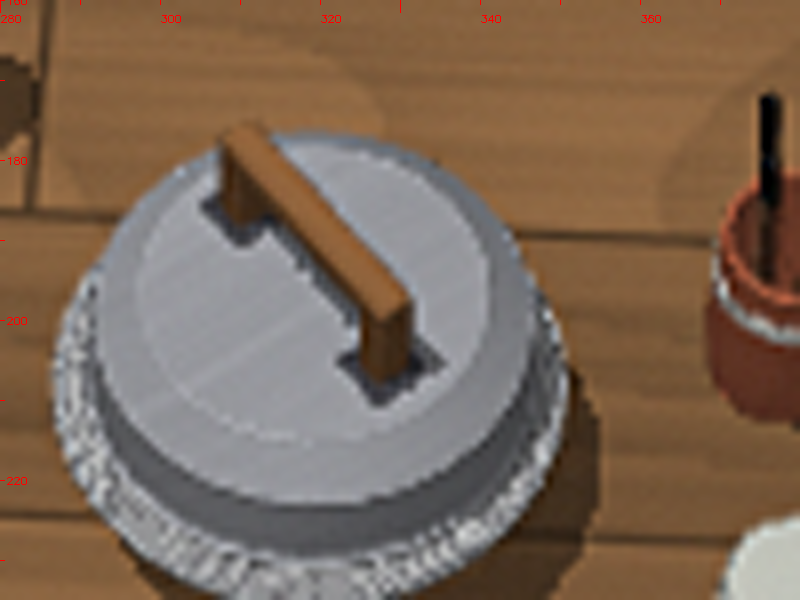

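View pics/t_w.png

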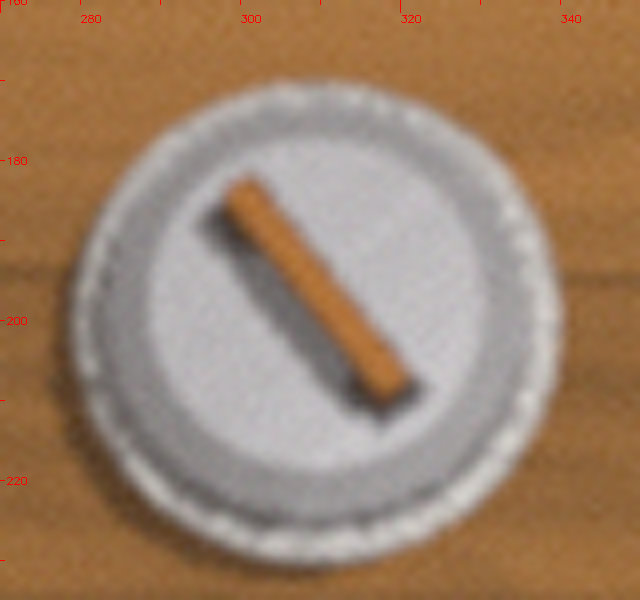

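View pics/s_l.png

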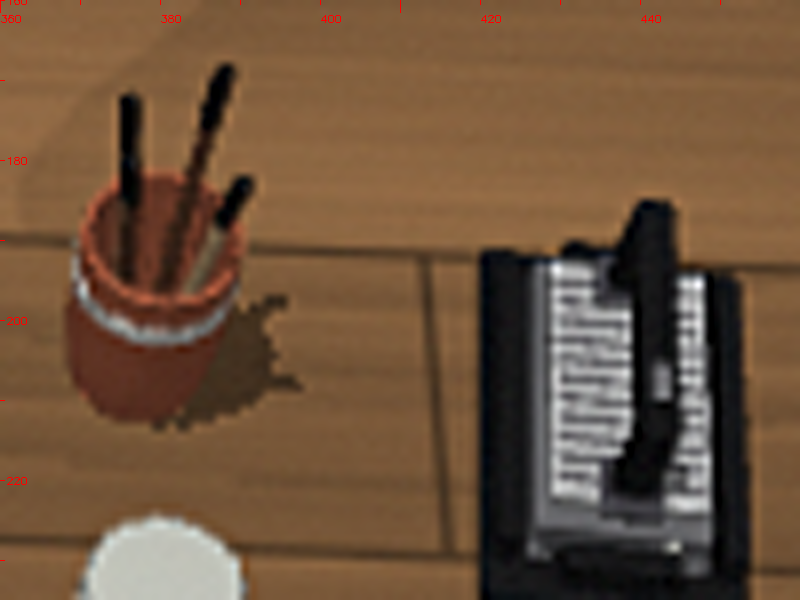

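View pics/t_l.png

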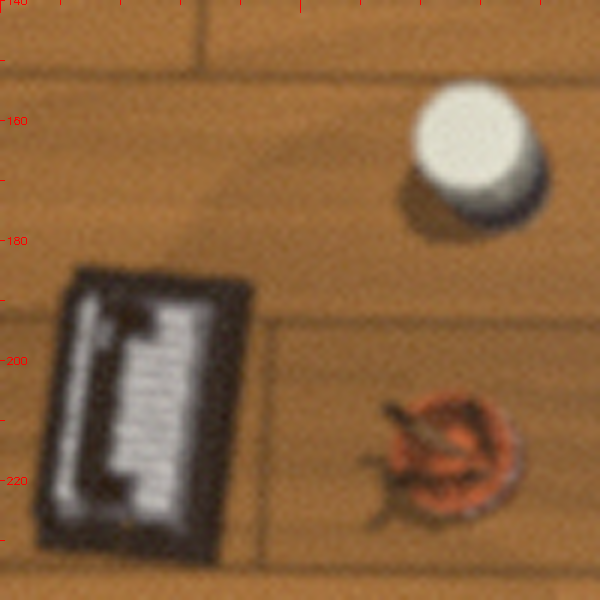

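View pics/s_b.png

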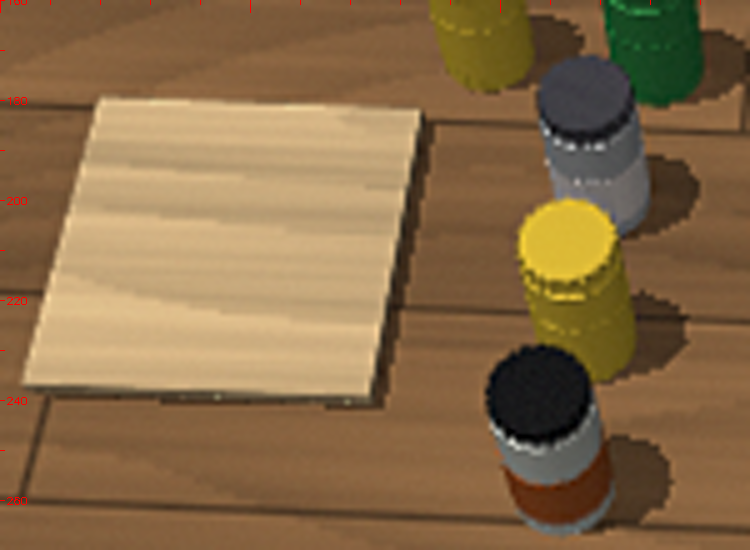

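View pics/t_b.png

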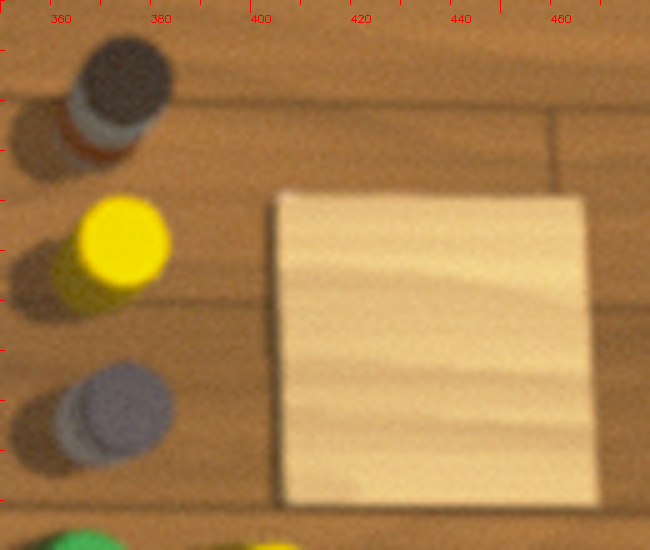

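Run:
```python
import pickle;from h import *
d=pickle.load(open("cam0.pkl","rb"));S,T=d["scene"],d["top"]
np.set_printoptions(precision=4,suppress=True)
def f(c,pts,z,n):
    P=np.array([ray(c,p,z) for p in pts]);print(n);print(P[:,:2].round(4).tolist(),"mean",P.mean(0)); return P
def hb(c,pts,z,n):
    P=f(c,pts,z,n);a=(P[0]+P[1])/2;b=(P[2]+P[3])/2;v=b-a;print(" len",np.linalg.norm(v),"yaw",np.degrees(np.arctan2(v[1],v[0])))
hb(S,[(307.5,178),(313,175.3),(325.5,200),(331,197.5)],.156,"cov S")
hb(T,[(297.2,184.8),(301.3,182),(315.5,210),(319.8,207.3)],.156,"cov T")
P=f(T,[(405,173.5),(466.5,174.5),(469.5,236),(407,235.5)],.018,"board T")
print([np.linalg.norm(P[i]-P[i-1]) for i in range(4)])
P=f(S,[(154.5,179.3),(219.3,182),(209.3,240),(139.8,236.8)],.018,"board S")
print([np.linalg.norm(P[i]-P[i-1]) for i in range(4)])
P=f(T,[(187.5,184.5),(217,187.5),(210.5,234),(181,231)],.027,"cradle T")
print([np.linalg.norm(P[i]-P[i-1]) for i in range(4)], np.degrees(np.arctan2(*(P[0]-P[3])[[1,0]])),np.degrees(np.arctan2(*(P[1]-P[2])[[1,0]])))
# wheel head: fit ellipse points top image z=.06
f(T,[(279,200),(340,200),(309.5,170),(308.5,230)],.06,"wheel T")
for n,p,q,z in [("tall",(243.1,239),(375,151),.118),("mid",None,(253.3,163),.103),("can",(252,180.4),(375.5,217),.11),("yel",(248.6,208),(375,183.5),.11),("pot",(380,190),None,.085),("green",None,(367,250),.11),("yel2",None,(405,253),.11)]:
    print(n, ray(S,p,z) if p else "", ray(T,q,z) if q else "")
crop(S,"s_l2",410,175,60,75,10)
crop(T,"t_l2",175,175,60,70,8)
crop(T,"t_p",230,140,60,100,6)
```

```text
cov S
[[0.4797, -0.0209], [0.4705, -0.0072], [0.5447, 0.0275], [0.5366, 0.0411]] mean [0.5079 0.0101 0.156 ]
 len 0.08147818509289713 yaw 36.4020064753788
cov T
[[0.5295, 0.0409], [0.5371, 0.0301], [0.463, -0.0083], [0.4703, -0.0195]] mean [0.5    0.0108 0.156 ]
 len 0.0829845228091142 yaw -143.47575504886433
board T
[[0.5936, -0.2837], [0.5932, -0.4744], [0.4045, -0.4745], [0.4042, -0.2852]] mean [ 0.4989 -0.3794  0.018 ]
[np.float64(0.18944364401178432), np.float64(0.19065557130669572), np.float64(0.18863903177939412), np.float64(0.18925744718771478)]
board S
[[0.4092, -0.4718], [0.4096, -0.2823], [0.5994, -0.2803], [0.5984, -0.4685]] mean [ 0.5042 -0.3757  0.018 ]
[np.float64(0.18926288984260004), np.float64(0.1895006525597311), np.float64(0.18990717065129684), np.float64(0.18822984883301114)]
cradle T
[[0.5489, 0.3728], [0.541, 0.2849], [0.4025, 0.2973], [0.4104, 0.3836]] mean [0.4757 0.3346 0.027 ]
[np.float64(0.13893878321666306), np.float64(0.0882403356652555), np.float64(0.13905128917671788), np.float64(0.08665140332159076)] -4.429175851764411 -5.084527467708033
wheel T
[[0.5011, 0.0964], [0.5033, -0.0805], [0.5911, 0.0092], [0.4154, 0.0099]] mean [0.5027 0.0087 0.06  ]
tall [ 0.644  -0.1714  0.118 ] [ 0.6354 -0.174   0.118 ]
mid  [0.5994 0.1672 0.103 ]
can [ 0.4625 -0.1712  0.11  ] [ 0.4505 -0.1745  0.11  ]
yel [ 0.5494 -0.17    0.11  ] [ 0.5442 -0.1743  0.11  ]
pot [0.4601 0.1755 0.085 ] 
green  [ 0.3602 -0.1501  0.11  ]
yel2  [ 0.353 -0.254  0.11 ]
```

View pics/s_l2.png

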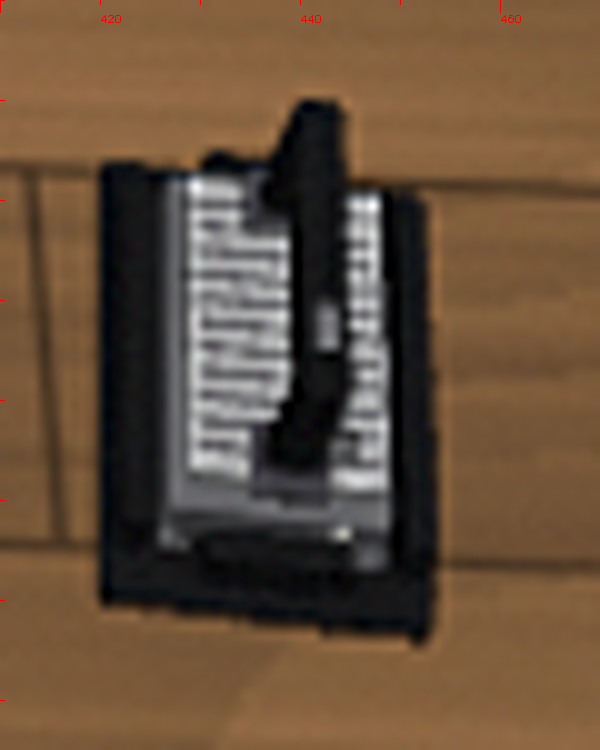

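View pics/t_l2.png

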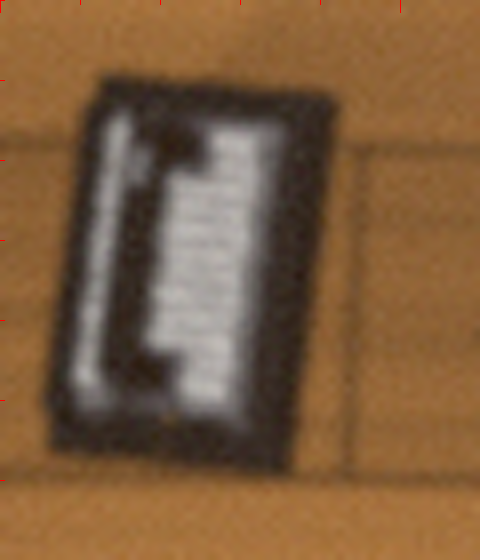

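View pics/t_p.png

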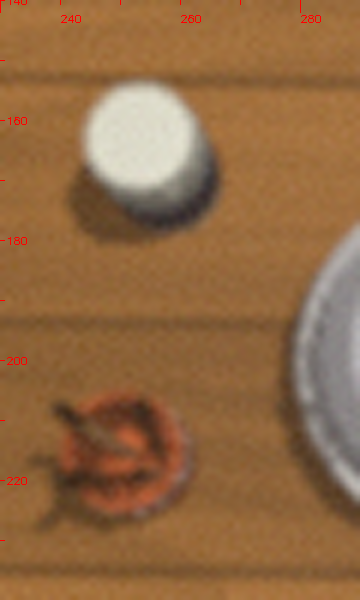

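Both views agree to about 5 mm, and a half-pixel reading offset accounts for most of what's left. The handle yaw is 36.4° in both. Next I'll plan the approach above the cover.

```bash
cat > plan.py <<'E'
import numpy as np
from rig import robot
def yawof(R): return np.degrees(np.arctan2(R[1,0],R[0,0]))
def plan(wps,step=45,rot=8):
    """wps: list of (xyz, yaw_of_tool_x). prints total tool-frame delta per wp from the present pose (pure down tool)"""
    s=robot.sense();p=s["eef_pos"];R=s["ee_rot"];print("t",s["t"],"tcp",p.round(4),"yaw",yawof(R).round(2),"tilt",np.degrees(np.arccos(-R[2,2])).round(2),"grip",round(s["grip_width"],4),"F",s["force"].round(1))
    for xyz,y in wps:
        d=(R.T@(np.array(xyz)-p))*1000; sp=-((y-yawof(R)+180)%360-180)
        n=max(np.linalg.norm(d)/step,abs(sp)/rot)
        print("delta",d.round(1),"spin",round(sp,1),"rows>=",round(n,1))
        # next leg is measured from here
        p=np.array(xyz);a=np.radians(y);R=np.array([[np.cos(a),np.sin(a),0],[np.sin(a),-np.cos(a),0],[0,0,-1]])
E
python3 - <<'E'
from plan import *
plan([((.199,.592,.30),71.4),((.302,.4,.30),30),((.403,.2,.28),-12),((.504,.0105,.25),-53.6)])
E
```

```text
t 0.1 tcp [0.1993 0.5918 0.2001] yaw 71.39 tilt 0.08 grip 0.0855 F [ 0.3 -0.3  0.5]
delta [ -0.   -0.3 -99.9] spin -0.0 rows>= 2.2
delta [-149.1  158.9    0. ] spin 41.4 rows>= 5.2
delta [-12.5 223.7  20. ] spin 42.0 rows>= 5.2
delta [138.2 164.4  30. ] spin 41.6 rows>= 5.2
```

play_rows --motion '[{"translation": [0, 0, -35], "spin": 0, "gripper": 1}, {"translation": [0, 0, -70], "spin": 0, "gripper": 1}, {"translation": [-25, 27, -95], "spin": 7, "gripper": 1}, {"translation": [-50, 53, -100], "spin": 14, "gripper": 1}, {"translation": [-75, 80, -100], "spin": 21, "gripper": 1}]' --newtons 60

```text
t: 0.6
eef_pos: [0.2518, 0.4952, 0.302]
ee_rot: [[0.641, 0.768, 0.001], [0.768, -0.641, 0.002], [0.002, -0.0, -1.0]]
force: [0.8, 0.0, -0.7]
grip_width: 0.0855
```

Run:
```python
from plan import *
plan([((.353,.3,.29),10)]); plan([((.353,.3,.29),10),((.44,.13,.26),-25),((.504,.0105,.22),-53.6)])
```

```text
t 0.6 tcp [0.2518 0.4952 0.302 ] yaw 50.16 tilt 0.12 grip 0.0855 F [ 0.8  0.  -0.7]
delta [-85.1 202.8  11.8] spin 40.2 rows>= 5.0
t 0.6 tcp [0.2518 0.4952 0.302 ] yaw 50.16 tilt 0.12 grip 0.0855 F [ 0.8  0.  -0.7]
delta [-85.1 202.8  11.8] spin 40.2 rows>= 5.0
delta [ 56.2 182.5  30. ] spin 35.0 rows>= 4.4
delta [108.5  81.3  40. ] spin 28.6 rows>= 3.6
```

play_rows --motion '[{"translation": [-17, 40, 2], "spin": 8, "gripper": 1}, {"translation": [-34, 80, 4], "spin": 16, "gripper": 1}, {"translation": [-51, 120, 6], "spin": 24, "gripper": 1}, {"translation": [-68, 162, 9], "spin": 32, "gripper": 1}, {"translation": [-85, 203, 12], "spin": 40, "gripper": 1}]'

```text
t: 1.1
eef_pos: [0.3538, 0.299, 0.2886]
ee_rot: [[0.985, 0.175, -0.0], [0.175, -0.985, -0.0], [-0.0, 0.0, -1.0]]
force: [0.5, 0.3, -0.1]
grip_width: 0.0858
```

Run:
```python
from plan import *
plan([((.44,.13,.26),-25),((.504,.0105,.22),-53.6)])
```

```text
t 1.1 tcp [0.3538 0.299  0.2886] yaw 10.08 tilt 0.01 grip 0.0858 F [ 0.5  0.3 -0.1]
delta [ 55.3 181.5  28.6] spin 35.1 rows>= 4.4
delta [108.5  81.3  40. ] spin 28.6 rows>= 3.6
```

play_rows --motion '[{"translation": [11, 36, 6], "spin": 7, "gripper": 1}, {"translation": [22, 72, 12], "spin": 14, "gripper": 1}, {"translation": [33, 108, 18], "spin": 21, "gripper": 1}, {"translation": [44, 145, 24], "spin": 28, "gripper": 1}, {"translation": [55, 181, 28], "spin": 35, "gripper": 1}]'

```text
t: 1.6
eef_pos: [0.4403, 0.131, 0.2603]
ee_rot: [[0.907, -0.421, -0.001], [-0.421, -0.907, -0.0], [-0.001, 0.0, -1.0]]
force: [1.0, 0.3, 0.1]
grip_width: 0.0852
```

Run:
```python
from plan import *
plan([((.504,.0105,.22),-53.6)])
```

```text
t 1.6 tcp [0.4403 0.131  0.2603] yaw -24.9 tilt 0.04 grip 0.0852 F [1.  0.3 0.1]
delta [108.6  82.5  40.3] spin 28.7 rows>= 3.6
```

play_rows --motion '[{"translation": [25, 19, 9], "spin": 7, "gripper": 1}, {"translation": [50, 38, 18], "spin": 14, "gripper": 1}, {"translation": [75, 57, 27], "spin": 21, "gripper": 1}, {"translation": [95, 72, 36], "spin": 26, "gripper": 1}, {"translation": [108, 82, 40], "spin": 28.7, "gripper": 1}]'

```text
t: 2.1
eef_pos: [0.5043, 0.0116, 0.2198]
ee_rot: [[0.594, -0.804, -0.002], [-0.804, -0.594, -0.0], [-0.001, 0.001, -1.0]]
force: [-0.4, 0.0, 0.0]
grip_width: 0.0856
```

Run:
```python
from plan import *
from h import *
import pickle
d={n:robot.read_camera(n) for n in("scene","top")}
pickle.dump(d,open("cam1.pkl","wb"))
plan([((.504,.0105,.13),-53.6)])
s=robot.sense();
for n in d:
    print(n,"tcp proj",proj(d[n],s["eef_pos"]), "tips", [proj(d[n],s["eef_pos"]+s["ee_rot"]@np.array([k*.0427,0,-.013])).round(1) for k in(1,-1)])
crop(d["scene"],"s1",270,120,100,110,6);crop(d["top"],"t1",270,150,80,90,7)
```

```text
t 2.2 tcp [0.5045 0.0119 0.2201] yaw -53.44 tilt 0.08 grip 0.0854 F [-0.3  0.1  0.4]
delta [ 0.9  1.1 90.1] spin 0.2 rows>= 2.0
scene tcp proj [320.30068599 171.70705399] tips [array([305.6, 176.6]), array([334.8, 160.7])]
top tcp proj [307.88559858 190.38441665] tips [array([322. , 179.4]), array([293.5, 199.7])]
```

View pics/s1.png

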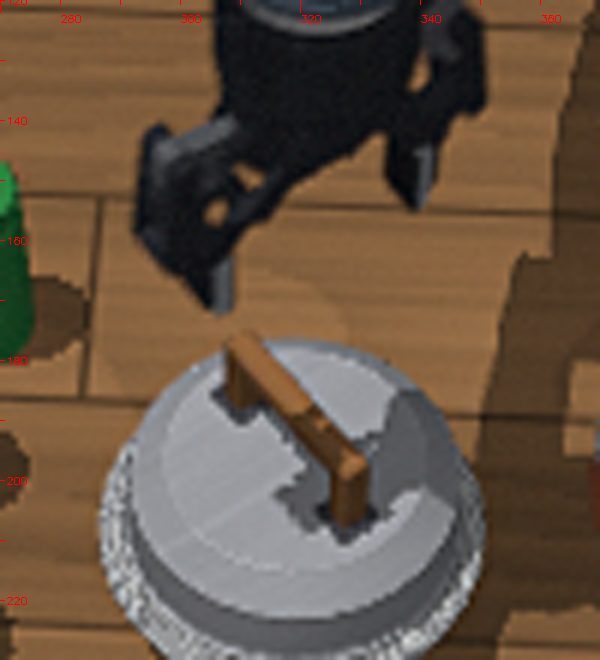

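View pics/t1.png

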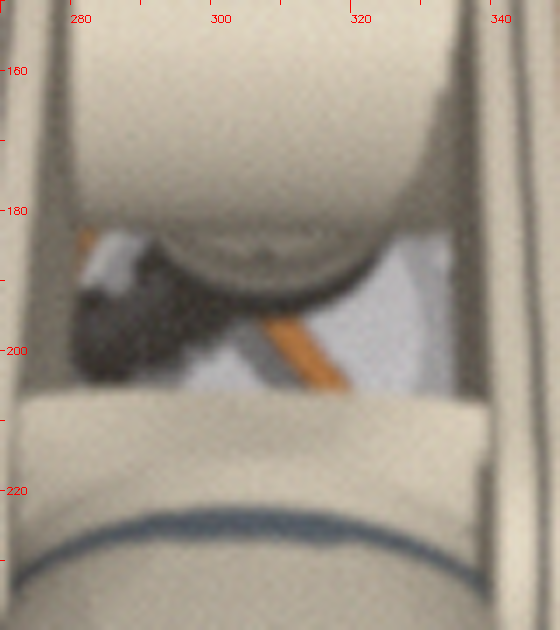

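Run:
```python
from h import *
from rig import robot
import pickle
c=pickle.load(open("cam1.pkl","rb"))["scene"];s=robot.sense();p=s["eef_pos"];R=s["ee_rot"]
u0,v0,k=285,110,10
im=cv2.resize(c["frame"][v0:v0+75,u0:u0+65],None,fx=k,fy=k,interpolation=cv2.INTER_CUBIC)
for z,col in((0,(0,255,0)),(-.013,(0,0,255)),(-.032,(255,0,0))):
  for sx in(1,-1):
    q=[proj(c,p+R@np.array([sx*.0427,y,z])) for y in(-.011,.011)]
    q=[tuple(int((a+.5-o)*k) for a,o in zip(t,(u0,v0))) for t in q]
    cv2.line(im,q[0],q[1],col,2)
cv2.imwrite("pics/ov1.png",im)
```

```text
(no output)
```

View pics/ov1.png

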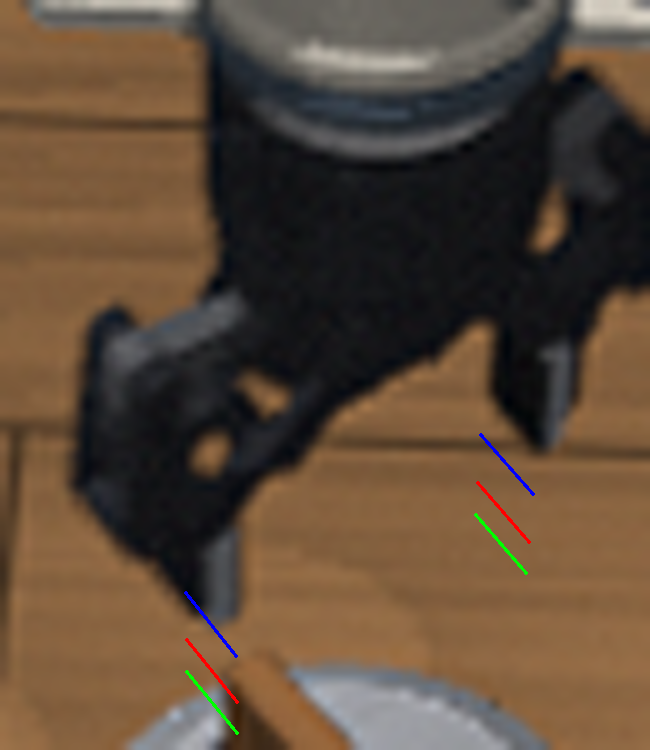

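Run:
```python
from h import *
import pickle
D=pickle.load(open("cam0.pkl","rb"))
p=np.array([.1992,.5918,.2]);R=np.array([[.31913,.9477,0],[.9477,-.31913,0],[0,0,-1.]])
for n,u0,v0,w,hh,k in(("scene",505,30,80,70,9),("top",0,295,80,65,9)):
  c=D[n]
  im=cv2.resize(c["frame"][v0:v0+hh,u0:u0+w],None,fx=k,fy=k,interpolation=cv2.INTER_CUBIC)
  for z,col in((0,(0,255,0)),(-.013,(0,0,255)),(-.032,(255,0,0)),(-.073,(255,255,0))):
   for sx in(1,-1):
    q=[proj(c,p+R@np.array([sx*.0427,y,z])) for y in(-.011,.011)]
    q=[tuple(int((a+.5-o)*k) for a,o in zip(t,(u0,v0))) for t in q]
    cv2.line(im,q[0],q[1],col,2)
  cv2.imwrite(f"pics/ov0{n}.png",im)
```

```text
(no output)
```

View pics/ov0scene.png

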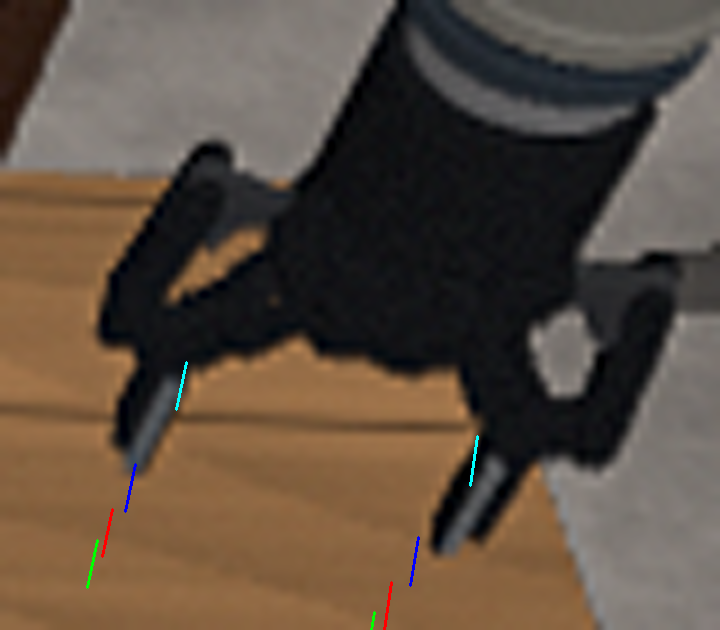

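View pics/ov0top.png

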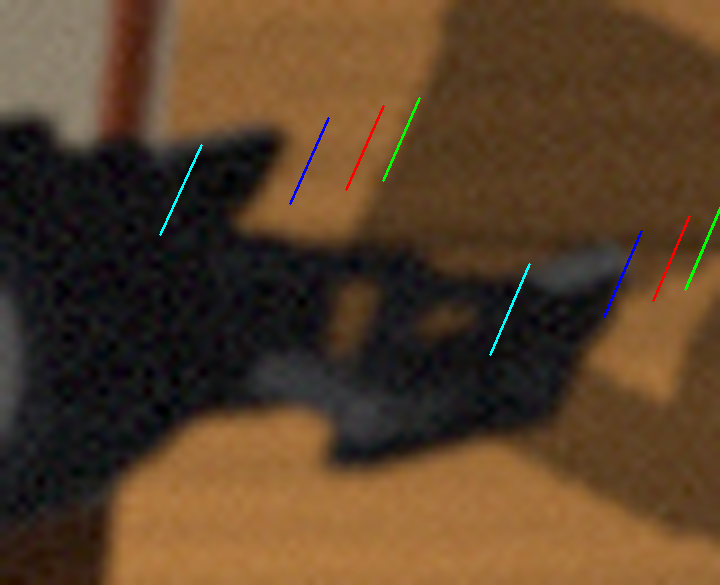

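Run:
```python
from h import *
import pickle
D=pickle.load(open("cam0.pkl","rb"))
p=np.array([.1992,.5918,.2]);R=np.array([[.31913,.9477,0],[.9477,-.31913,0],[0,0,-1.]])
for a,b in(((130,470),(617,247)),((445,552),(283,132))):
  ua=(505+a[0]/9-.5,30+a[1]/9-.5);ub=(b[0]/9-.5,295+b[1]/9-.5)
  P=tri([D["scene"],D["top"]],[ua,ub]);print(P, "tool", (R.T@(P-p)*1000).round(1), proj(D["scene"],P)-ua,proj(D["top"],P)-ub)
# scan: project error per camera also of robot base-plate corner? base origin
for n in D: print(n,proj(D[n],[0,0,0]),proj(D[n],[.08,.08,0]),proj(D[n],[.08,-.08,0]),proj(D[n],[.09,.09,0]))
```

```text
[0.19521501 0.54332741 0.24805041] tool [-47.2  11.7 -48.1] [-0.00250281  0.00097884] [-0.00359508  0.0004531 ]
[0.22152177 0.63293897 0.24365545] tool [ 46.1   8.  -43.7] [-0.56291227  0.23338162] [-0.82055208  0.09102392]
scene [321.04828016  89.54590658] [344.29654588 107.7437258 ] [296.1082445  105.87991426] [347.29500859 110.09080333]
top [310.13397416 376.06931743] [282.86898577 346.83372708] [337.98745614 346.98132579] [279.49446189 343.2153064 ]
```

The triangulated open tips sit about 46 mm behind the reported TCP, not the expected 13 mm. I'll half-close the gripper here in free air and measure where the tips go.

play_rows --motion '[{"translation": [0, 0, 0], "spin": 0, "gripper": 0.16}, {"translation": [0, 0, 0], "spin": 0, "gripper": 0.16}, {"translation": [0, 0, 0], "spin": 0, "gripper": 0.16}, {"translation": [0, 0, 0], "spin": 0, "gripper": 0.16}, {"translation": [0, 0, 0], "spin": 0, "gripper": 0.16}]'

```text
t: 2.7
eef_pos: [0.5042, 0.0136, 0.2211]
ee_rot: [[0.598, -0.801, 0.0], [-0.801, -0.598, 0.0], [0.0, -0.0, -1.0]]
force: [-0.2, -0.6, 0.3]
grip_width: 0.0145
```

Run:
```python
from h import *
from rig import robot
c=robot.read_camera("scene");s=robot.sense();p=s["eef_pos"];R=s["ee_rot"];print(s["t"],p,s["grip_width"])
u0,v0,k=285,110,10;w=s["grip_width"]/2
im=cv2.resize(c["frame"][v0:v0+75,u0:u0+65],None,fx=k,fy=k,interpolation=cv2.INTER_CUBIC)
for z,col in((0,(0,255,0)),(-.019,(0,0,255)),(-.038,(255,0,0))):
  for sx in(1,-1):
    q=[proj(c,p+R@np.array([sx*w,y,z])) for y in(-.011,.011)]
    q=[tuple(int((a+.5-o)*k) for a,o in zip(t,(u0,v0))) for t in q]
    cv2.line(im,q[0],q[1],col,1)
cv2.imwrite("pics/ov2.png",im)
```

```text
2.75 [0.50423884 0.01353056 0.22100093] 0.013315607199787576
```

View pics/ov2.png

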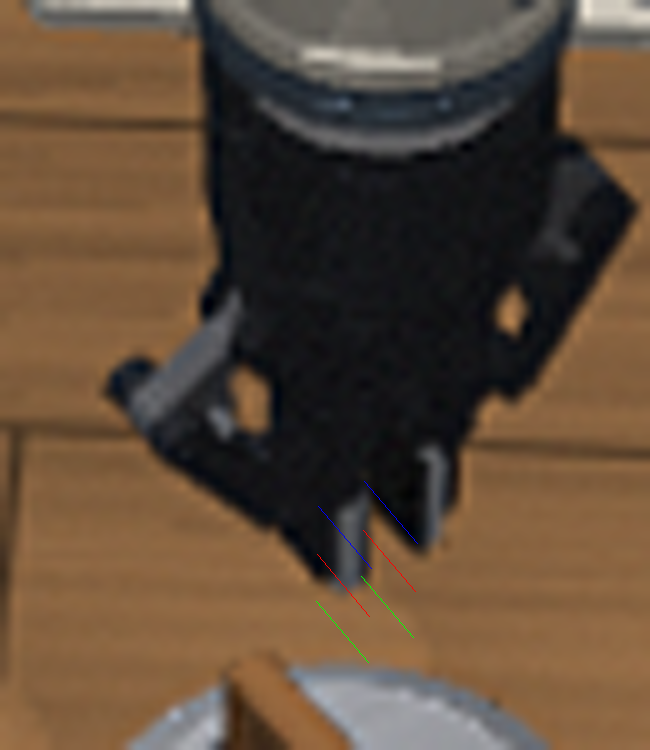

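Half closed, the real tips end about 34 mm short of the reported TCP, so the reported z is about 33 mm too low for the tips. I'll trust the image together with force sensing, and go down in stages.

play_rows --motion '[{"translation": [0, 0, 0], "spin": 0, "gripper": 1}, {"translation": [0, 0, 0], "spin": 0, "gripper": 1}, {"translation": [1, 2, 30], "spin": 0, "gripper": 1}, {"translation": [2, 2, 60], "spin": 0, "gripper": 1}, {"translation": [2, 2, 85], "spin": 0, "gripper": 1}]'

```text
t: 3.25
eef_pos: [0.5036, 0.0102, 0.1347]
ee_rot: [[0.597, -0.802, -0.0], [-0.802, -0.597, -0.0], [-0.0, 0.0, -1.0]]
force: [-0.8, 0.1, 0.9]
grip_width: 0.084
```

```bash
cat > look.py <<'E'
from h import *
from plan import *
import sys
def look(name,u0,v0,w,hh,k,cam="scene",off=.034,draw=True):
    c=robot.read_camera(cam);s=robot.sense();p=s["eef_pos"];R=s["ee_rot"];g=s["grip_width"]/2
    im=cv2.resize(c["frame"][v0:v0+hh,u0:u0+w],None,fx=k,fy=k,interpolation=cv2.INTER_CUBIC)
    cv2.imwrite(f"pics/{name}_raw.png",im)
    if draw:
      for z,col in((-off,(0,255,0)),(-off-.019,(0,0,255))):
       for sx in(1,-1):
        q=[proj(c,p+R@np.array([sx*g,y,z])) for y in(-.011,.011)]
        q=[tuple(int((a+.5-o)*k) for a,o in zip(t,(u0,v0))) for t in q]
        cv2.line(im,q[0],q[1],col,1)
    cv2.imwrite(f"pics/{name}.png",im);return c
E
python3 - <<'E'
from look import *
look("d1",285,120,65,75,10,off=.046)
plan([((.504,.0105,.13),-53.6)])
E
```

```text
t 3.3 tcp [0.5011 0.0103 0.1312] yaw -53.32 tilt 0.34 grip 0.0855 F [-2.7  0.5 -1.8]
delta [ 1.5 -2.5  1.2] spin 0.3 rows>= 0.1
```

View pics/d1.png

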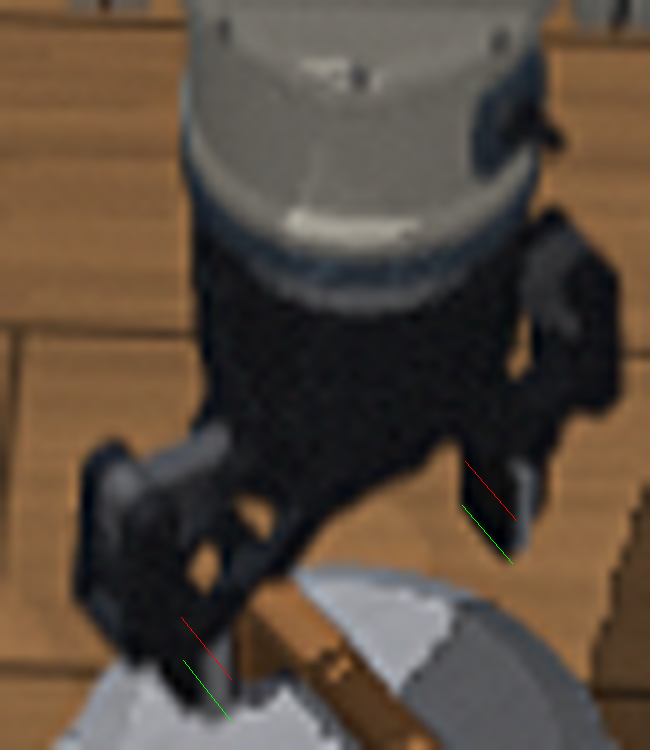

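play_rows --motion '[{"translation": [1, -2, 3], "spin": 0, "gripper": 0.6}, {"translation": [1, -2, 6], "spin": 0, "gripper": 0.45}, {"translation": [1, -2, 6], "spin": 0, "gripper": 0.35}, {"translation": [1, -2, 6], "spin": 0, "gripper": 0.3}, {"translation": [1, -2, 6], "spin": 0, "gripper": 0.3}]' --newtons 20

```text
t: 3.8
eef_pos: [0.5066, 0.0108, 0.1307]
ee_rot: [[0.597, -0.802, 0.001], [-0.802, -0.597, -0.0], [0.001, -0.001, -1.0]]
force: [0.4, 0.3, 0.1]
grip_width: 0.0258
```

Run:
```python
from look import *
look("d2",285,120,65,75,10,off=.035)
plan([((.504,.0105,.125),-53.6)])
```

```text
t 3.85 tcp [0.5065 0.0108 0.1305] yaw -53.31 tilt 0.07 grip 0.0259 F [-0.5  0.2  1.2]
delta [-1.3  2.2  5.5] spin 0.3 rows>= 0.1
```

View pics/d2.png

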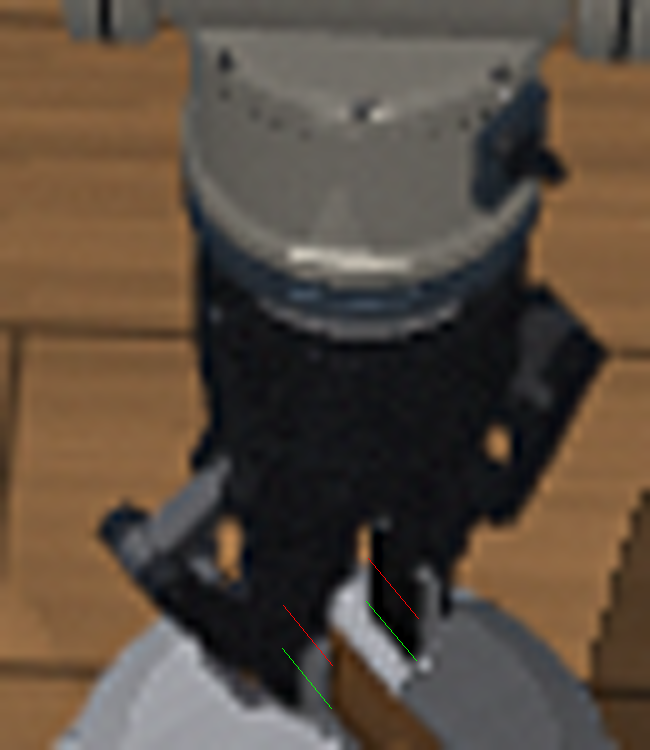

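play_rows --motion '[{"translation": [-1, 2, 5], "spin": 0, "gripper": 0.25}, {"translation": [-1, 2, 5], "spin": 0, "gripper": 0.2}, {"translation": [-1, 2, 5], "spin": 0, "gripper": 0.12}, {"translation": [-1, 2, 5], "spin": 0, "gripper": 0.08}, {"translation": [-1, 2, 5], "spin": 0, "gripper": 0.08}]' --newtons 20

```text
t: 4.35
eef_pos: [0.5036, 0.0104, 0.1245]
ee_rot: [[0.597, -0.802, -0.001], [-0.802, -0.597, 0.0], [-0.0, 0.001, -1.0]]
force: [0.1, -0.4, -3.6]
grip_width: 0.0127
```

Run:
```python
from look import *
look("d3",285,130,65,75,10,off=.034)
plan([((.504,.0105,.125),-53.6)])
```

```text
t 4.4 tcp [0.5036 0.0104 0.1246] yaw -53.31 tilt 0.03 grip 0.0124 F [-1.   0.8 -3. ]
delta [ 0.1 -0.4 -0.4] spin 0.3 rows>= 0.0
```

View pics/d3.png

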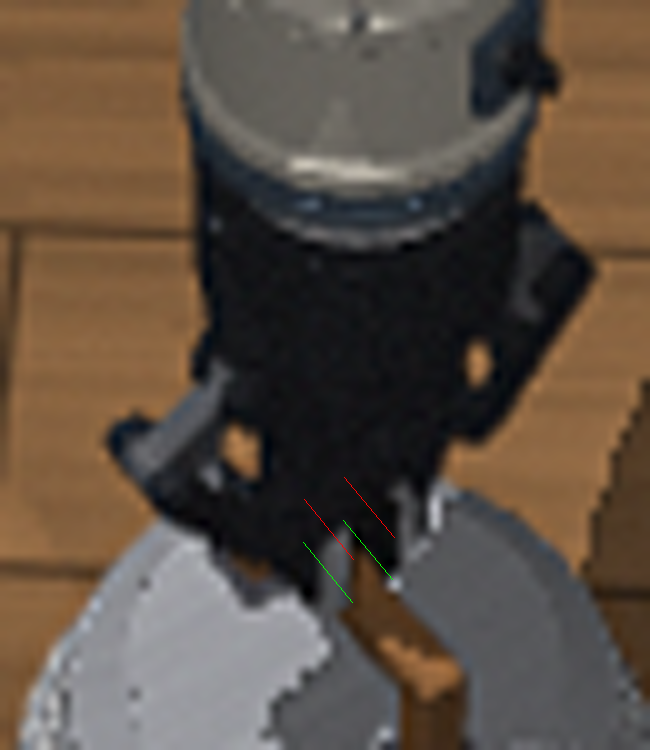

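The jaws stopped at 12.5 mm, so they're on the bar. In the image the tips look about level with the bar's underside, so I'll re-grip 5 mm lower with more force.

play_rows --motion '[{"translation": [0, 0, 0], "spin": 0, "gripper": 0.3}, {"translation": [0, 0, 0], "spin": 0, "gripper": 0.3}, {"translation": [0, 0, 5], "spin": 0, "gripper": 0.3}, {"translation": [0, 0, 5], "spin": 0, "gripper": 0.05}, {"translation": [0, 0, 5], "spin": 0, "gripper": 0.05}]' --newtons 60

```text
t: 4.9
eef_pos: [0.5037, 0.0104, 0.1196]
ee_rot: [[0.597, -0.802, -0.0], [-0.802, -0.597, 0.0], [-0.0, 0.0, -1.0]]
force: [-0.3, -0.9, -1.9]
grip_width: 0.0118
```

play_rows --motion '[{"translation": [0, 0, 0], "spin": 0, "gripper": 0.05}, {"translation": [0, 0, 0], "spin": 0, "gripper": 0.05}, {"translation": [0, 0, -2], "spin": 0, "gripper": 0.05}, {"translation": [0, 0, -5], "spin": 0, "gripper": 0.05}, {"translation": [0, 0, -8], "spin": 0, "gripper": 0.05}]'

```text
t: 5.4
eef_pos: [0.5038, 0.0104, 0.128]
ee_rot: [[0.598, -0.802, -0.0], [-0.802, -0.598, -0.0], [-0.0, 0.0, -1.0]]
force: [0.5, 0.5, -2.3]
grip_width: 0.0113
```

Run:
```python
from look import *
look("d4",280,130,75,110,7,off=.034,draw=False)
plan([((.504,.0105,.125),-53.6)])
```

```text
t 5.45 tcp [0.5042 0.0104 0.1285] yaw -53.31 tilt 0.04 grip 0.0117 F [ 0.7  0.7 -2.8]
delta [-0.2  0.1  3.5] spin 0.3 rows>= 0.1
```

View pics/d4.png

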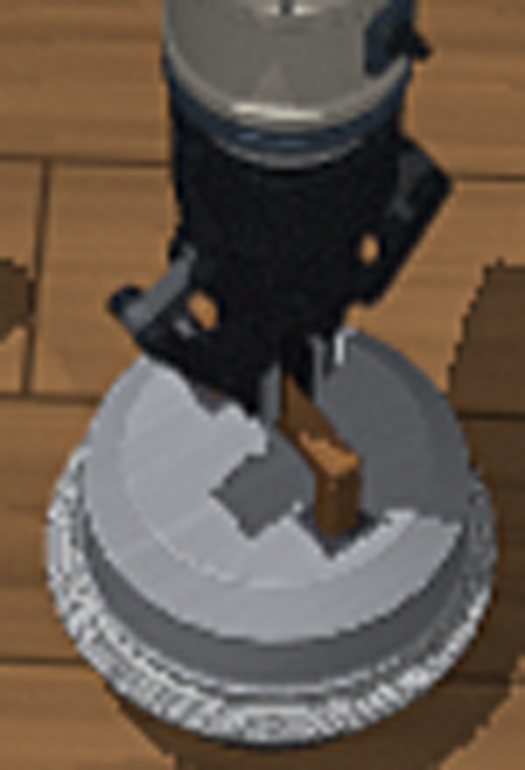

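Held and lifting: about 2.5 N of weight, and the cover has come up off the head. I'll lift straight up to clear the dish.

play_rows --motion '[{"translation": [0, 0, -10], "spin": 0, "gripper": 0.05}, {"translation": [0, 0, -22], "spin": 0, "gripper": 0.05}, {"translation": [0, 0, -36], "spin": 0, "gripper": 0.05}, {"translation": [0, 0, -50], "spin": 0, "gripper": 0.05}, {"translation": [0, 0, -64], "spin": 0, "gripper": 0.05}]'

```text
t: 5.95
eef_pos: [0.5041, 0.0104, 0.1935]
ee_rot: [[0.597, -0.802, 0.001], [-0.802, -0.597, -0.0], [0.001, -0.001, -1.0]]
force: [0.1, 0.6, -3.1]
grip_width: 0.0118
```

play_rows --motion '[{"translation": [0, 0, -15], "spin": 0, "gripper": 0.05}, {"translation": [0, 0, -30], "spin": 0, "gripper": 0.05}, {"translation": [0, 0, -45], "spin": 0, "gripper": 0.05}, {"translation": [0, 0, -55], "spin": 0, "gripper": 0.05}, {"translation": [0, 0, -55], "spin": 0, "gripper": 0.05}]'

```text
t: 6.45
eef_pos: [0.5049, 0.0104, 0.2489]
ee_rot: [[0.597, -0.802, 0.004], [-0.802, -0.597, -0.0], [0.002, -0.003, -1.0]]
force: [0.8, -0.2, -2.8]
grip_width: 0.0117
```

Run:
```python
from look import *
look("d5",240,80,150,140,5,draw=False)
plan([((.504,-.1,.245),-53.6),((.5015,-.3775,.245),-53.6)])
```

```text
t 6.5 tcp [0.5042 0.0104 0.2477] yaw -53.31 tilt 0.11 grip 0.0117 F [-0.4 -0.2 -4.1]
delta [88.3 66.1  2.7] spin 0.3 rows>= 2.5
delta [221.9 166.7   0. ] spin -0.0 rows>= 6.2
```

View pics/d5.png

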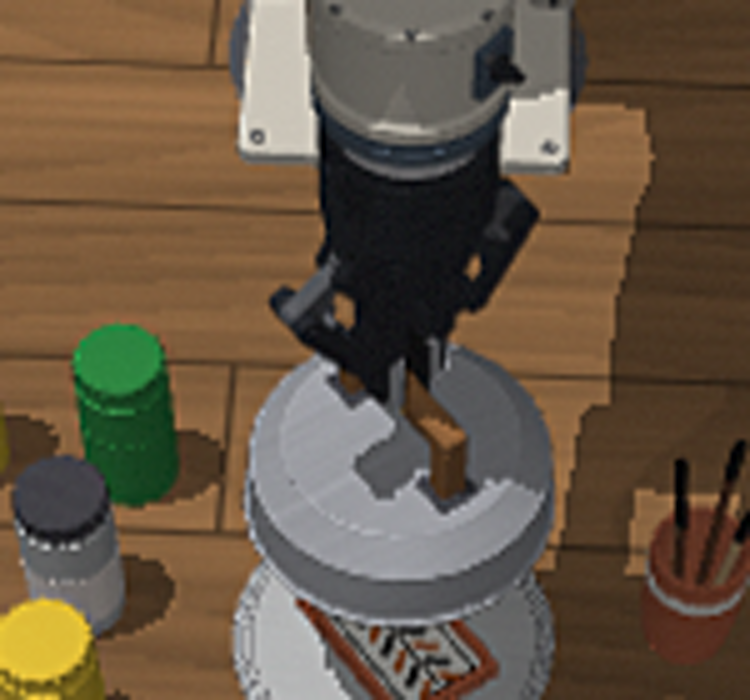

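The cover is up, level, rim at about 0.19 m. The dish is visible on the wheel below it. Moving over to the board.

play_rows --motion '[{"translation": [8, 6, 0], "spin": 0, "gripper": 0.05}, {"translation": [24, 18, 0], "spin": 0, "gripper": 0.05}, {"translation": [46, 35, 0], "spin": 0, "gripper": 0.05}, {"translation": [70, 53, 0], "spin": 0, "gripper": 0.05}, {"translation": [95, 71, 0], "spin": 0, "gripper": 0.05}]'

```text
t: 7.0
eef_pos: [0.5029, -0.1097, 0.2459]
ee_rot: [[0.598, -0.802, -0.002], [-0.802, -0.598, 0.0], [-0.001, 0.001, -1.0]]
force: [0.7, -0.3, -3.3]
grip_width: 0.0116
```

play_rows --motion '[{"translation": [25, 19, 0], "spin": 0, "gripper": 0.05}, {"translation": [50, 38, 0], "spin": 0, "gripper": 0.05}, {"translation": [75, 57, 0], "spin": 0, "gripper": 0.05}, {"translation": [100, 76, 0], "spin": 0, "gripper": 0.05}, {"translation": [125, 95, 0], "spin": 0, "gripper": 0.05}]'

```text
t: 7.5
eef_pos: [0.5011, -0.2669, 0.2457]
ee_rot: [[0.597, -0.802, -0.002], [-0.802, -0.597, 0.001], [-0.002, 0.001, -1.0]]
force: [0.4, 0.1, -3.6]
grip_width: 0.0117
```

play_rows --motion '[{"translation": [25, 19, 0], "spin": 0, "gripper": 0.05}, {"translation": [50, 38, 0], "spin": 0, "gripper": 0.05}, {"translation": [70, 53, 0], "spin": 0, "gripper": 0.05}, {"translation": [84, 63, 0], "spin": 0, "gripper": 0.05}, {"translation": [90, 67, 0], "spin": 0, "gripper": 0.05}]'

```text
t: 8.0
eef_pos: [0.5015, -0.3789, 0.2458]
ee_rot: [[0.596, -0.803, -0.001], [-0.803, -0.596, 0.001], [-0.001, 0.001, -1.0]]
force: [0.3, -0.0, -3.3]
grip_width: 0.0111
```

Run:
```python
from look import *
plan([((.5015,-.3775,.245),-53.6)])
c=look("b1",110,90,130,160,5,draw=False)
cv2.imwrite("pics/b1full.png",c["frame"])
c2=look("b1t",360,120,140,140,5,cam="top",draw=False)
cr=look("dish_s",270,170,100,75,8,draw=False)
cr=look("dish_t",265,160,90,85,8,cam="top",draw=False)
import pickle;pickle.dump({"scene":c,"top":c2},open("cam2.pkl","wb"))
```

```text
t 8.0 tcp [ 0.5015 -0.3789  0.2458] yaw -53.39 tilt 0.08 grip 0.0111 F [ 0.3 -0.  -3.3]
delta [-1.2 -0.8  0.8] spin 0.2 rows>= 0.0
```

View pics/b1.png

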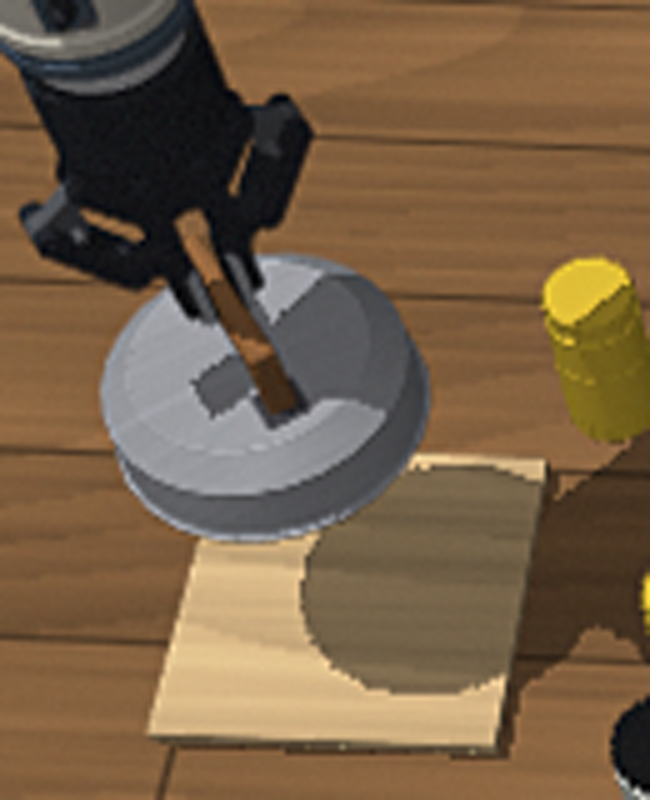

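View pics/dish_s.png

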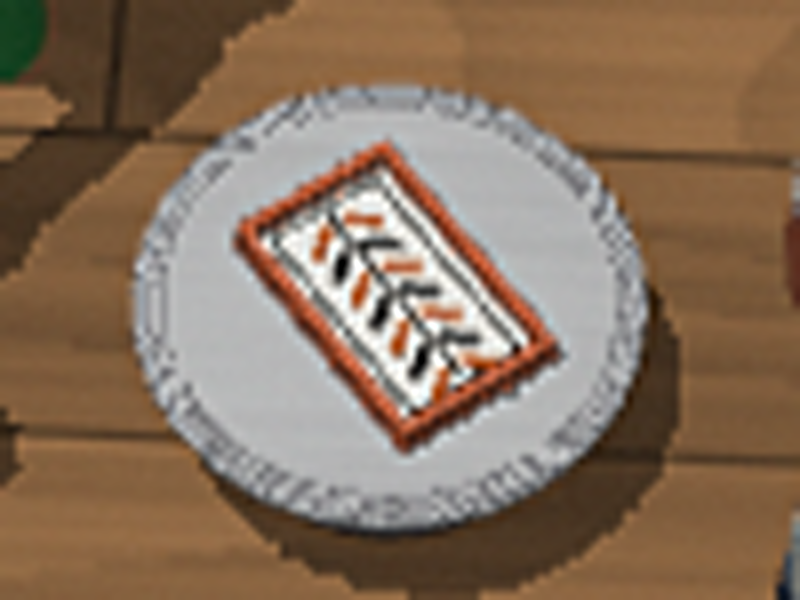

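View pics/dish_t.png

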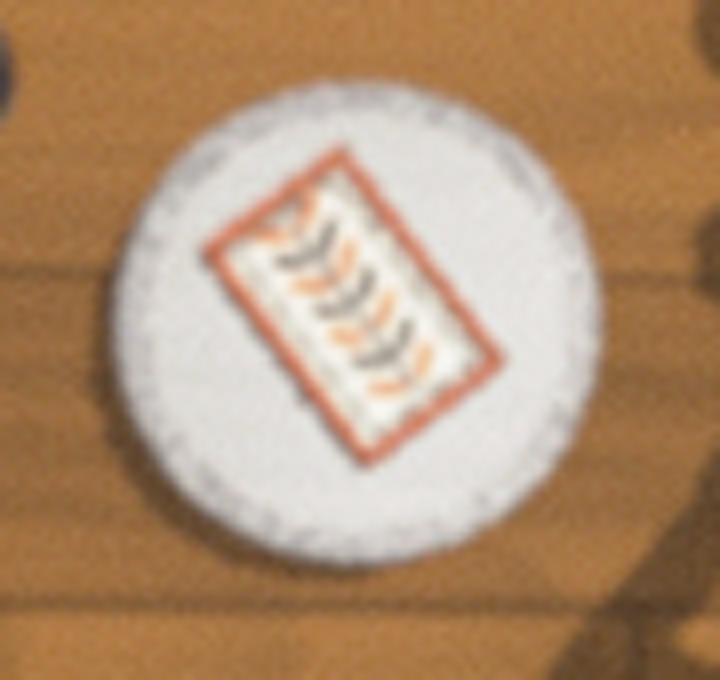

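View pics/b1t.png

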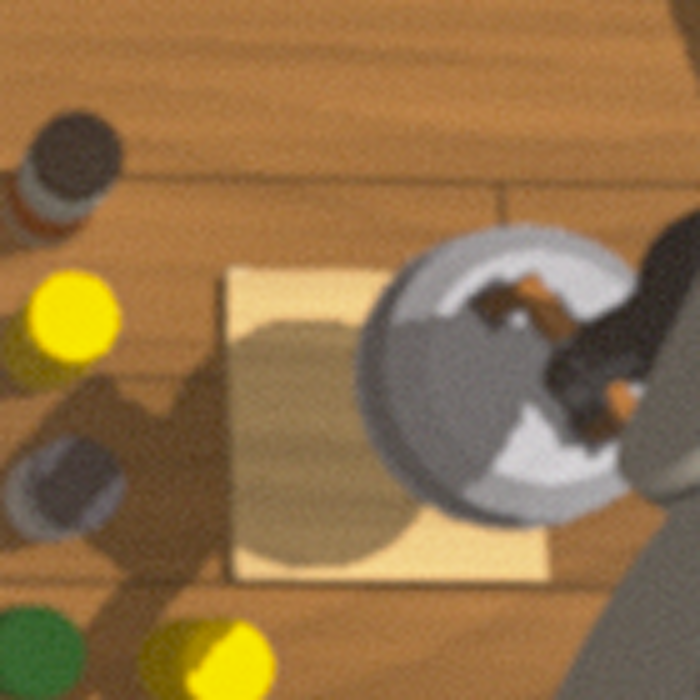

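Run:
```python
from h import *
import pickle
np.set_printoptions(precision=4,suppress=True)
D=pickle.load(open("cam2.pkl","rb"));S,T=D["scene"],D["top"]
for n,c,o,pts in(("S",S,(270,170),[(385,143),(238,230),(405,440),(560,348)]),("T",T,(265,160),[(342,147),(205,250),(367,466),(503,360)])):
    P=np.array([ray(c,(o[0]+p[0]/8-.5,o[1]+p[1]/8-.5),.074) for p in pts]);m=P.mean(0)
    L=[np.linalg.norm(P[i]-P[i-1]) for i in range(4)]
    v=P[2]-P[1]+P[3]-P[0];print(n,m,"sides",np.round(L,4),"yaw",np.degrees(np.arctan2(v[1],v[0])))
for z in(.241,.25,.26): print(z,ray(S,(162.8-.5+0,165.2-.5),z),ray(T,(462.5,194.5),z))
a=(162.3,164.7);b=(462.5,194.5);print("tri",tri([S,T],[a,b]))
```

```text
S [0.5109 0.0113 0.074 ] sides [0.1005 0.0615 0.099  0.0628] yaw 37.38572941185923
T [0.5071 0.0103 0.074 ] sides [0.0965 0.0618 0.097  0.0617] yaw -142.57170505917514
0.241 [ 0.5175 -0.3662  0.241 ] [ 0.4959 -0.3637  0.241 ]
0.25 [ 0.5241 -0.3624  0.25  ] [ 0.4945 -0.3598  0.25  ]
0.26 [ 0.5313 -0.3581  0.26  ] [ 0.4929 -0.3556  0.26  ]
tri [ 0.4998 -0.3755  0.2162]
```

Run:
```python
from h import *
import pickle
D=pickle.load(open("cam2.pkl","rb"))
def circ(c,im,u0,v0,k,ctr,r,z,col):
    t=np.linspace(0,2*np.pi,60)
    q=np.array([proj(c,[ctr[0]+r*np.cos(a),ctr[1]+r*np.sin(a),z]) for a in t]);q=((q+.5-[u0,v0])*k).astype(int)
    cv2.polylines(im,[q.reshape(-1,1,2)],True,col,1)
for n,u0,v0,w,h,k in(("scene",110,90,130,140,5),("top",400,130,110,110,6)):
    c=D[n];im=cv2.resize(c["frame"][v0:v0+h,u0:u0+w],None,fx=k,fy=k,interpolation=cv2.INTER_CUBIC)
    for rim,col in((.189,(0,255,0)),(.164,(0,0,255))):
        circ(c,im,u0,v0,k,(.5015,-.3775),.076,rim,col);
        a=np.radians(36.6);R=np.array([[np.cos(a),-np.sin(a)],[np.sin(a),np.cos(a)]])
        q=[]
        for x,y in((-.044,-.007),(.044,-.007),(.044,.007),(-.044,.007)):
            xy=np.array([.5015,-.3775])+R@[x,y];q.append(proj(c,[*xy,rim+.096]))
        q=((np.array(q)+.5-[u0,v0])*k).astype(int);cv2.polylines(im,[q.reshape(-1,1,2)],True,col,1)
    cv2.imwrite(f"pics/cm_{n}.png",im)
```

```text
(no output)
```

View pics/cm_scene.png

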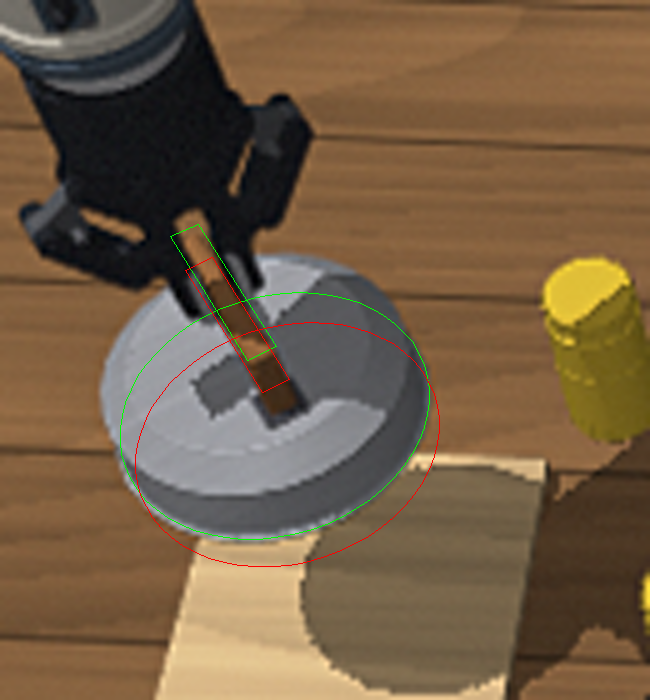

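View pics/cm_top.png

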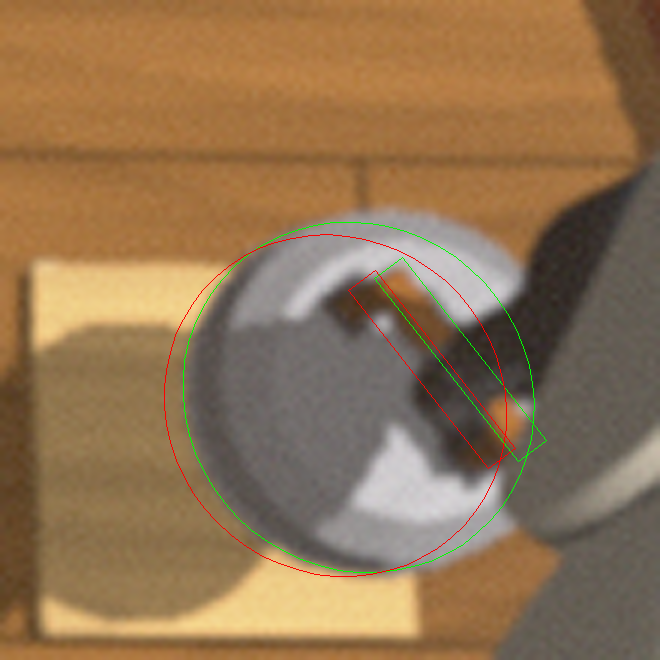

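The cover model overlay (rim at 0.189, centred on the TCP) matches both views, so the geometry checks out and the reported TCP is usable. Lowering onto the board.

play_rows --motion '[{"translation": [0, 0, 20], "spin": 0, "gripper": 0.05}, {"translation": [0, 0, 50], "spin": 0, "gripper": 0.05}, {"translation": [0, 0, 80], "spin": 0, "gripper": 0.05}, {"translation": [0, 0, 110], "spin": 0, "gripper": 0.05}, {"translation": [0, 0, 130], "spin": 0, "gripper": 0.05}]'

```text
t: 8.7
eef_pos: [0.5017, -0.3753, 0.1149]
ee_rot: [[0.599, -0.801, -0.002], [-0.801, -0.599, 0.002], [-0.003, 0.001, -1.0]]
force: [0.1, 0.3, -2.9]
grip_width: 0.0116
```

play_rows --motion '[{"translation": [0, 0, 10], "spin": 0, "gripper": 0.05}, {"translation": [0, 0, 18], "spin": 0, "gripper": 0.05}, {"translation": [0, 0, 24], "spin": 0, "gripper": 0.05}, {"translation": [0, 0, 29], "spin": 0, "gripper": 0.05}, {"translation": [0, 0, 31], "spin": 0, "gripper": 0.05}]'

```text
t: 9.2
eef_pos: [0.5025, -0.3775, 0.086]
ee_rot: [[0.598, -0.802, 0.0], [-0.802, -0.598, -0.0], [0.001, -0.0, -1.0]]
force: [-0.7, -0.2, -2.8]
grip_width: 0.012
```

Run:
```python
from look import *
plan([((.5015,-.3775,.0776),-53.6)])
look("b2",120,130,120,120,6,draw=False)
```

```text
t 9.2 tcp [ 0.5025 -0.3775  0.086 ] yaw -53.31 tilt 0.03 grip 0.012 F [-0.7 -0.2 -2.8]
delta [-0.6  0.8  8.4] spin 0.3 rows>= 0.2
```

View pics/b2.png

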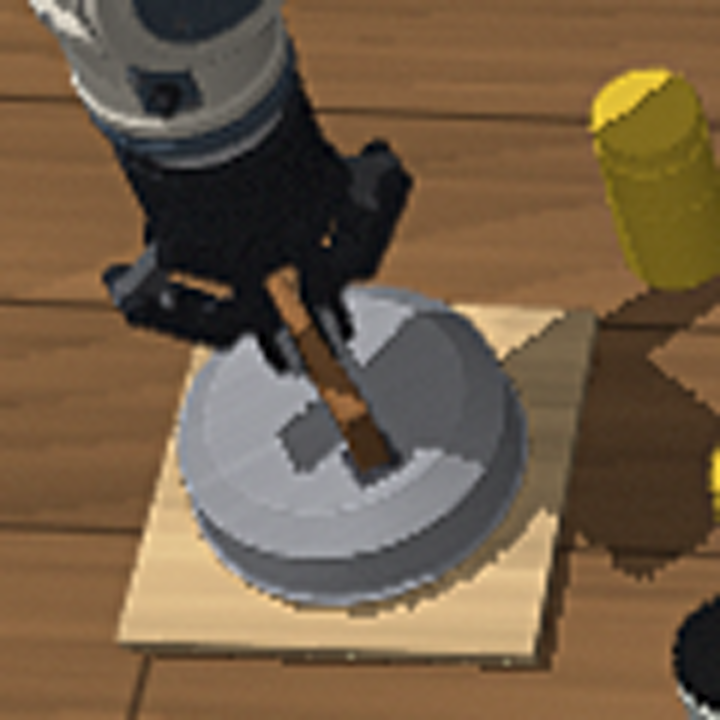

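The cover is centred a few mm above the board. I'll lower the last few mm while watching the force.

play_rows --motion '[{"translation": [0, 0, 2], "spin": 0, "gripper": 0.05}, {"translation": [0, 0, 4], "spin": 0, "gripper": 0.05}, {"translation": [0, 0, 6], "spin": 0, "gripper": 0.05}, {"translation": [0, 0, 7], "spin": 0, "gripper": 0.05}, {"translation": [0, 0, 7], "spin": 0, "gripper": 0.05}]'

```text
t: 9.75
eef_pos: [0.5022, -0.3774, 0.0787]
ee_rot: [[0.597, -0.802, -0.0], [-0.802, -0.597, 0.0], [-0.0, 0.0, -1.0]]
force: [-0.4, -0.0, -4.3]
grip_width: 0.0115
```

play_rows --motion '[{"translation": [0, 0, 1], "spin": 0, "gripper": 0.05}, {"translation": [0, 0, 2], "spin": 0, "gripper": 0.05}, {"translation": [0, 0, 2], "spin": 0, "gripper": 0.05}]'

```text
t: 10.05
eef_pos: [0.5024, -0.3775, 0.0776]
ee_rot: [[0.598, -0.802, 0.0], [-0.802, -0.598, -0.0], [0.0, -0.0, -1.0]]
force: [-2.1, 2.1, 3.4]
grip_width: 0.0116
```

The force went from −3 N to +3 N, so the cover is down. Releasing it.

play_rows --motion '[{"translation": [0, 0, 0], "spin": 0, "gripper": 0.3}, {"translation": [0, 0, 0], "spin": 0, "gripper": 0.5}, {"translation": [0, 0, 0], "spin": 0, "gripper": 0.7}, {"translation": [0, 0, -3], "spin": 0, "gripper": 0.8}, {"translation": [0, 0, -8], "spin": 0, "gripper": 0.8}]'

```text
t: 10.55
eef_pos: [0.5021, -0.3773, 0.0848]
ee_rot: [[0.597, -0.802, -0.0], [-0.802, -0.597, 0.0], [-0.001, 0.0, -1.0]]
force: [1.0, 0.5, -0.2]
grip_width: 0.0681
```

play_rows --motion '[{"translation": [0, 0, -15], "spin": 0, "gripper": 0.8}, {"translation": [0, 0, -35], "spin": 0, "gripper": 0.8}, {"translation": [0, 0, -60], "spin": 0, "gripper": 0.8}, {"translation": [0, 0, -95], "spin": 0, "gripper": 1}, {"translation": [0, 0, -130], "spin": 0, "gripper": 1}]'

```text
t: 11.05
eef_pos: [0.5021, -0.3773, 0.2171]
ee_rot: [[0.598, -0.802, 0.0], [-0.802, -0.598, -0.0], [0.0, -0.0, -1.0]]
force: [0.9, 0.1, -0.5]
grip_width: 0.0857
```

Run:
```python
from look import *
import pickle
c=look("b3",120,130,120,120,6,draw=False)
t=look("b3t",380,140,110,110,6,cam="top",draw=False)
plan([((.47,-.1,.30),-20)])
```

```text
t 11.15 tcp [ 0.5051 -0.3796  0.2218] yaw -53.31 tilt 0.62 grip 0.0856 F [-0.4 -0.6  1. ]
delta [-244.4 -139.1  -80.3] spin -33.3 rows>= 6.5
```

View pics/b3.png

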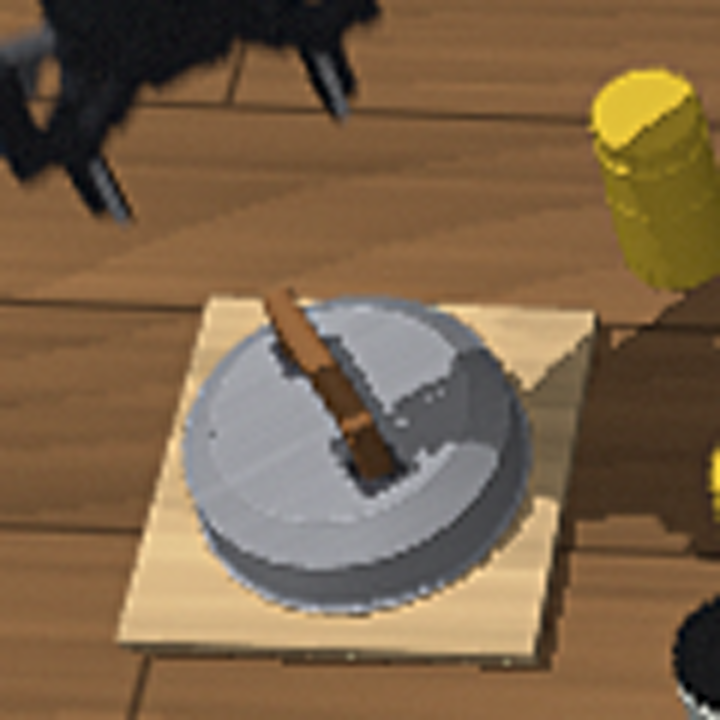

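View pics/b3t.png

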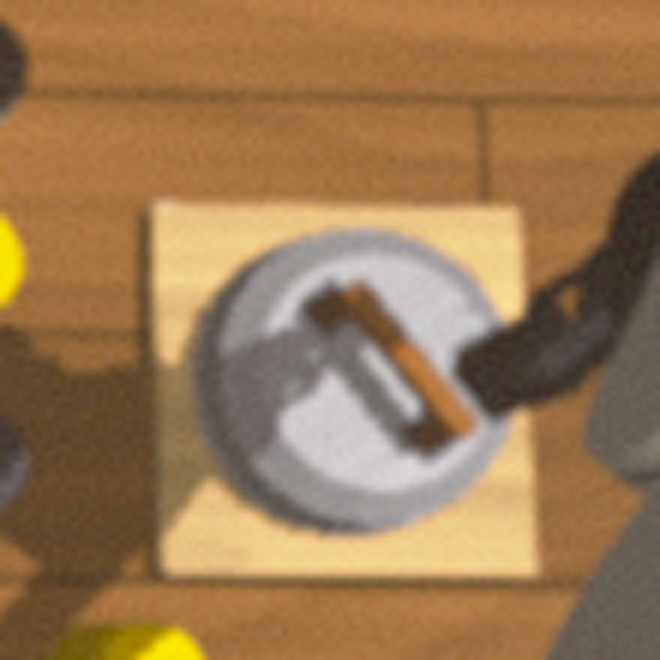

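The cover stands centred on the board, and I've backed off it. Now the lamp: I'll locate it from the white fin area and the cradle outline.

Run:
```python
from h import *
import pickle
np.set_printoptions(precision=4,suppress=True)
D=pickle.load(open("cam0.pkl","rb"));S,T=D["scene"],D["top"]
for n,c,o,k,pts in(("S",S,(410,175),10,[(188,180),(380,193),(388,487),(190,470)]),("T",T,(175,175),8,[(108,112),(283,126),(230,412),(75,402)])):
    P=np.array([ray(c,(o[0]+p[0]/k-.5,o[1]+p[1]/k-.5),.04) for p in pts])
    print(n,P[:,:2],P.mean(0),[np.linalg.norm(P[i]-P[i-1]) for i in range(4)])
# overlay model
def draw(name,ctr,yaw):
  a=np.radians(yaw);R=np.array([[np.cos(a),-np.sin(a)],[np.sin(a),np.cos(a)]])
  for n,c,u0,v0,w,h,k in(("s",S,405,170,65,75,10),("t",T,170,170,60,75,10)):
    im=cv2.resize(c["frame"][v0:v0+h,u0:u0+w],None,fx=k,fy=k,interpolation=cv2.INTER_CUBIC)
    for hx,hy,z,col in((.073,.046,.027,(0,255,0)),(.055,.031,.04,(0,0,255)),(.048,.007,.086,(0,255,255)),(.073,.046,0,(0,128,0))):
        q=[proj(c,[*(np.array(ctr)+R@[x*hx,y*hy]),z]) for x,y in((-1,-1),(1,-1),(1,1),(-1,1))]
        q=((np.array(q)+.5-[u0,v0])*k).astype(int);cv2.polylines(im,[q.reshape(-1,1,2)],True,col,1)
    cv2.imwrite(f"pics/{name}_{n}.png",im)
draw("lm",(.477,.336),-4.8)
```

```text
S [[0.4317 0.319 ]
 [0.4335 0.3732]
 [0.5297 0.3648]
 [0.5269 0.3112]] [0.4804 0.342  0.04  ] [np.float64(0.09547511958298636), np.float64(0.05420233715950256), np.float64(0.09653416272092254), np.float64(0.053671321082395564)]
T [[0.5347 0.3662]
 [0.5303 0.302 ]
 [0.4249 0.3158]
 [0.4279 0.3718]] [0.4795 0.339  0.04  ] [np.float64(0.10690060572917118), np.float64(0.06434839392398417), np.float64(0.10630591160515124), np.float64(0.05609112797823164)]
```

View pics/lm_s.png

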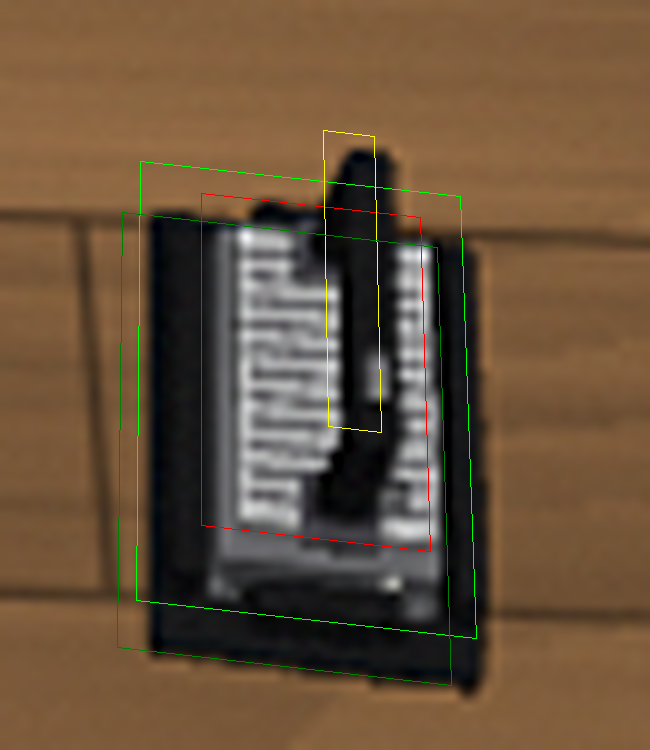

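View pics/lm_t.png

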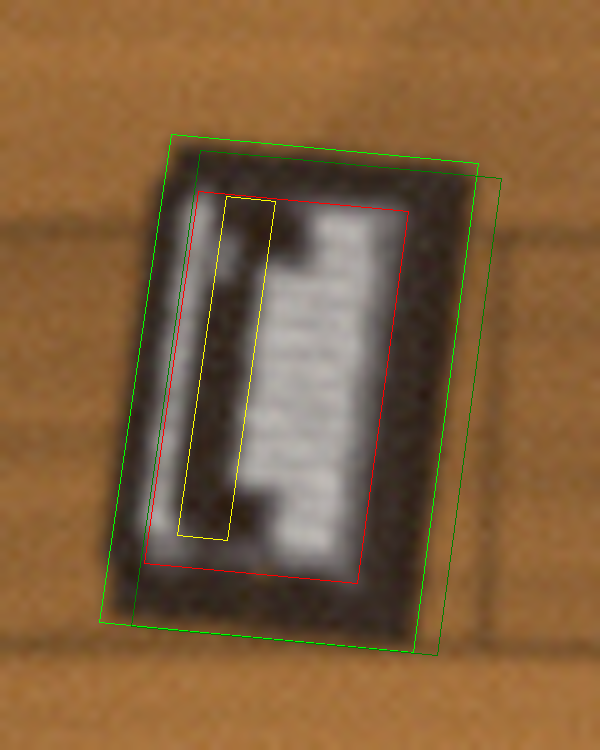

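Run:
```python
from plan import *
plan([((.49,-.2,.26),-18.7),((.48,-.01,.27),15.9),((.478,.17,.26),50.5),((.4795,.3395,.18),85.15)])
```

```text
t 11.15 tcp [ 0.5051 -0.3796  0.2218] yaw -53.31 tilt 0.62 grip 0.0856 F [-0.4 -0.6  1. ]
delta [-152.6  -95.3  -39.5] spin -34.6 rows>= 4.3
delta [ -70.4 -176.8  -10. ] spin -34.6 rows>= 4.3
delta [  47.4 -173.7   10. ] spin -34.6 rows>= 4.3
delta [ 131.7 -106.7   80. ] spin -34.7 rows>= 4.3
```

play_rows --motion '[{"translation": [-20, -12, -20], "spin": -5, "gripper": 1}, {"translation": [-50, -32, -35], "spin": -12, "gripper": 1}, {"translation": [-84, -53, -40], "spin": -19, "gripper": 1}, {"translation": [-118, -74, -40], "spin": -27, "gripper": 1}, {"translation": [-152, -95, -40], "spin": -34.6, "gripper": 1}]'

```text
t: 11.65
eef_pos: [0.4873, -0.1974, 0.2556]
ee_rot: [[0.949, -0.316, 0.001], [-0.316, -0.949, -0.0], [0.001, 0.0, -1.0]]
force: [0.0, 0.5, -0.7]
grip_width: 0.0854
```

play_rows --motion '[{"translation": [-14, -35, -2], "spin": -7, "gripper": 1}, {"translation": [-28, -70, -4], "spin": -14, "gripper": 1}, {"translation": [-42, -106, -6], "spin": -21, "gripper": 1}, {"translation": [-56, -142, -8], "spin": -28, "gripper": 1}, {"translation": [-70, -177, -10], "spin": -34.6, "gripper": 1}]'

```text
t: 12.15
eef_pos: [0.4777, -0.0071, 0.2655]
ee_rot: [[0.96, 0.278, 0.001], [0.278, -0.96, 0.0], [0.001, 0.0, -1.0]]
force: [0.0, -0.5, 0.7]
grip_width: 0.0855
```

play_rows --motion '[{"translation": [9, -35, 2], "spin": -7, "gripper": 1}, {"translation": [18, -70, 4], "spin": -14, "gripper": 1}, {"translation": [28, -105, 6], "spin": -21, "gripper": 1}, {"translation": [37, -140, 8], "spin": -28, "gripper": 1}, {"translation": [47, -174, 10], "spin": -34.6, "gripper": 1}]'

```text
t: 12.65
eef_pos: [0.4752, 0.1731, 0.2553]
ee_rot: [[0.632, 0.775, 0.001], [0.775, -0.632, 0.0], [0.001, 0.0, -1.0]]
force: [0.6, -1.2, -0.1]
grip_width: 0.0851
```

Run:
```python
from plan import *
plan([((.4795,.3395,.18),85.15)])
```

```text
t 12.65 tcp [0.4752 0.1731 0.2553] yaw 50.79 tilt 0.04 grip 0.0851 F [ 0.6 -1.2 -0.1]
delta [ 131.6 -101.9   75.3] spin -34.4 rows>= 4.3
```

play_rows --motion '[{"translation": [30, -23, 5], "spin": -8, "gripper": 1}, {"translation": [60, -46, 15], "spin": -16, "gripper": 1}, {"translation": [90, -70, 30], "spin": -24, "gripper": 1}, {"translation": [115, -89, 55], "spin": -31, "gripper": 1}, {"translation": [131, -102, 75], "spin": -34.4, "gripper": 1}]'

```text
t: 13.15
eef_pos: [0.48, 0.3397, 0.1793]
ee_rot: [[0.083, 0.997, 0.001], [0.997, -0.083, 0.001], [0.001, 0.001, -1.0]]
force: [0.5, -0.1, 0.1]
grip_width: 0.0853
```

play_rows --motion '[{"translation": [0, 0, 20], "spin": 0, "gripper": 1}, {"translation": [0, 0, 45], "spin": 0, "gripper": 1}, {"translation": [0, 0, 60], "spin": 0, "gripper": 1}, {"translation": [0, 0, 65], "spin": 0, "gripper": 1}, {"translation": [0, 0, 65], "spin": 0, "gripper": 1}]'

```text
t: 13.65
eef_pos: [0.4802, 0.3372, 0.1146]
ee_rot: [[0.089, 0.996, -0.001], [0.996, -0.089, -0.0], [-0.001, -0.001, -1.0]]
force: [-0.5, 1.1, -0.0]
grip_width: 0.0855
```

Run:
```python
from look import *
plan([((.4795,.3395,.053),85.15)])
look("l1",390,150,85,85,9,draw=False)
look("l1t",160,160,80,80,8,cam="top",draw=False)
```

```text
t 13.65 tcp [0.4802 0.3372 0.1146] yaw 84.87 tilt 0.05 grip 0.0855 F [-0.5  1.1 -0. ]
delta [ 2.2 -0.9 61.6] spin -0.3 rows>= 1.4
```

View pics/l1.png

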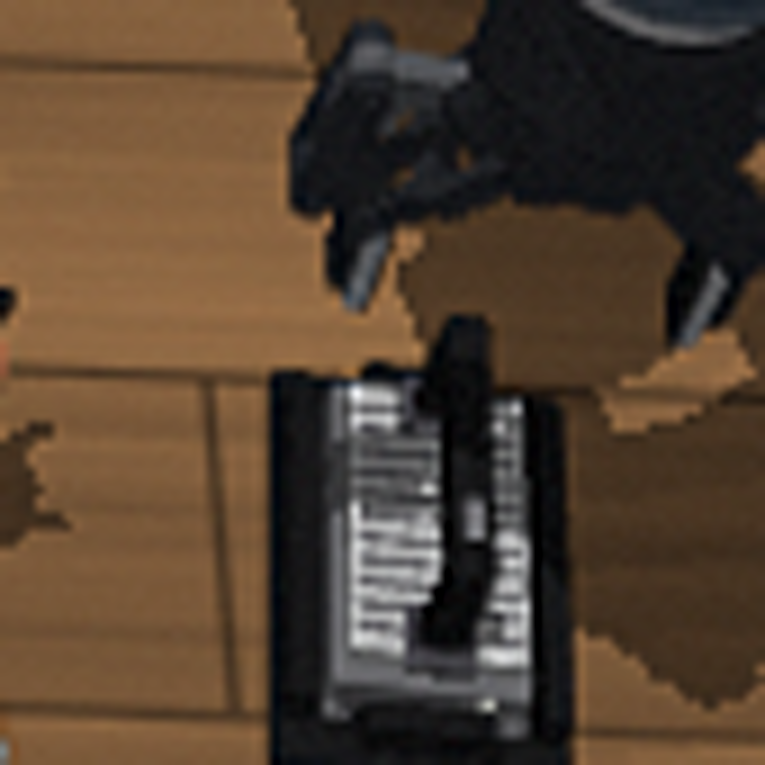

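View pics/l1t.png

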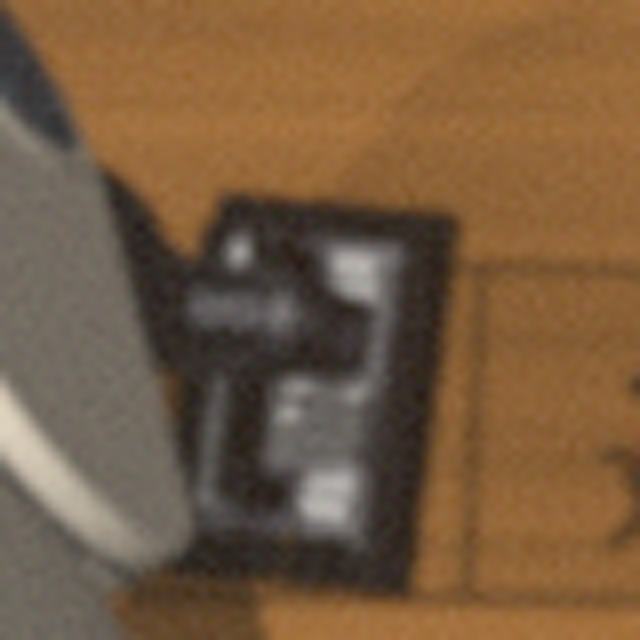

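play_rows --motion '[{"translation": [0, 0, 15], "spin": 0, "gripper": 1}, {"translation": [0, 0, 30], "spin": 0, "gripper": 1}, {"translation": [0, 0, 45], "spin": 0, "gripper": 0.7}, {"translation": [0, 0, 55], "spin": 0, "gripper": 0.5}, {"translation": [0, 0, 60], "spin": 0, "gripper": 0.4}]' --newtons 20

```text
t: 14.25
eef_pos: [0.4794, 0.3369, 0.0529]
ee_rot: [[0.089, 0.996, -0.002], [0.996, -0.089, -0.001], [-0.002, -0.002, -1.0]]
force: [-0.1, 0.4, -0.5]
grip_width: 0.044
```

Run:
```python
from look import *
look("l2",395,150,75,85,9,draw=False)
plan([((.4795,.3395,.053),85.15)])
```

```text
t 14.3 tcp [0.4794 0.3369 0.0528] yaw 84.89 tilt 0.16 grip 0.0361 F [-0.1  0.4 -0.6]
delta [ 2.6 -0.1 -0.2] spin -0.3 rows>= 0.1
```

View pics/l2.png

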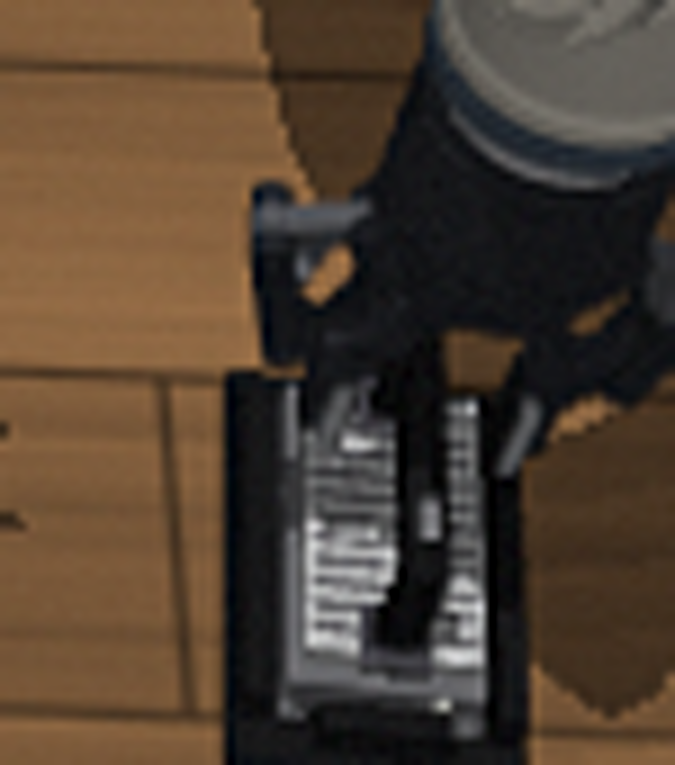

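In the image the tips straddle the bar evenly: tip midpoint u≈422, bar 398–447. Closing.

play_rows --motion '[{"translation": [0, 0, 0], "spin": 0, "gripper": 0.25}, {"translation": [0, 0, 0], "spin": 0, "gripper": 0.15}, {"translation": [0, 0, 0], "spin": 0, "gripper": 0.05}, {"translation": [0, 0, 0], "spin": 0, "gripper": 0.05}, {"translation": [0, 0, 0], "spin": 0, "gripper": 0.05}]' --newtons 40

```text
t: 14.8
eef_pos: [0.4806, 0.3377, 0.0552]
ee_rot: [[0.089, 0.996, 0.001], [0.996, -0.089, 0.0], [0.001, 0.001, -1.0]]
force: [0.2, 1.4, -0.8]
grip_width: 0.0117
```

Run:
```python
from look import *
plan([((.4795,.3395,.053),85.15)])
print(robot.sense()["moment"])
```

```text
t 14.8 tcp [0.4806 0.3377 0.0552] yaw 84.89 tilt 0.05 grip 0.0117 F [ 0.2  1.4 -0.8]
delta [ 1.7 -1.2  2.2] spin -0.3 rows>= 0.1
[ 0.11287863 -0.05710769 -0.01362897]
```

Stopped at 11.7 mm with little side force. I'll tighten the grip and lift straight up slowly.

play_rows --motion '[{"translation": [0, 0, 0], "spin": 0, "gripper": 0.03}, {"translation": [0, 0, 0], "spin": 0, "gripper": 0.03}, {"translation": [0, 0, -3], "spin": 0, "gripper": 0.03}, {"translation": [0, 0, -7], "spin": 0, "gripper": 0.03}, {"translation": [0, 0, -12], "spin": 0, "gripper": 0.03}]' --newtons 80

```text
t: 15.3
eef_pos: [0.4799, 0.3371, 0.0668]
ee_rot: [[0.089, 0.996, -0.001], [0.996, -0.089, -0.001], [-0.001, -0.001, -1.0]]
force: [-0.2, -0.3, -1.9]
grip_width: 0.009
```

play_rows --motion '[{"translation": [0, 0, -8], "spin": 0, "gripper": 0.03}, {"translation": [0, 0, -18], "spin": 0, "gripper": 0.03}, {"translation": [0, 0, -32], "spin": 0, "gripper": 0.03}, {"translation": [0, 0, -50], "spin": 0, "gripper": 0.03}, {"translation": [0, 0, -70], "spin": 0, "gripper": 0.03}]'

```text
t: 15.8
eef_pos: [0.4802, 0.3374, 0.1383]
ee_rot: [[0.089, 0.996, -0.0], [0.996, -0.089, -0.0], [-0.0, -0.0, -1.0]]
force: [0.3, 0.7, -1.9]
grip_width: 0.0089
```

Run:
```python
from look import *
look("l3",380,100,100,130,6,draw=False)
plan([((.4795,.3395,.053),85.15)])
```

```text
t 15.85 tcp [0.4821 0.3387 0.1418] yaw 84.89 tilt 0.31 grip 0.0084 F [1.5 1.5 0. ]
delta [ 0.3 -3.  88.8] spin -0.3 rows>= 2.0
```

View pics/l3.png

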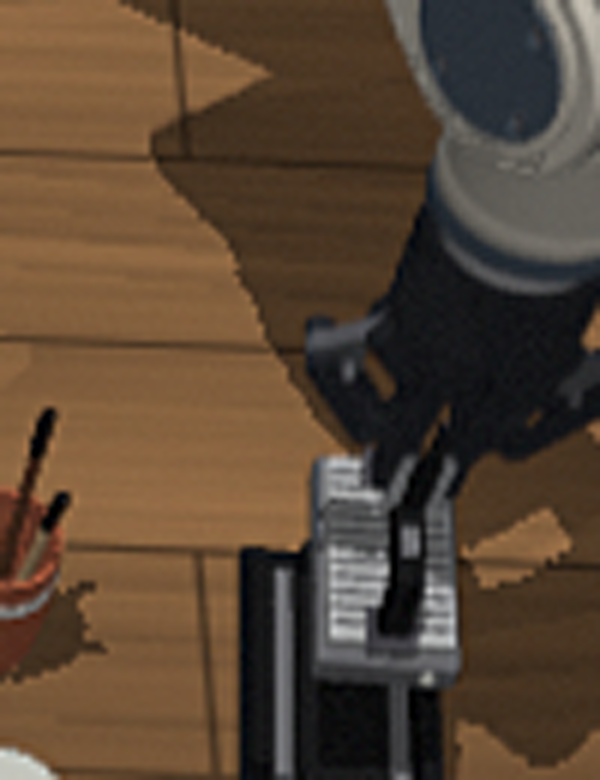

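The lamp is out of the cradle and level. Raising it further, then crossing above the brush pot to over the dish.

play_rows --motion '[{"translation": [0, 0, -15], "spin": 0, "gripper": 0.03}, {"translation": [0, 0, -40], "spin": 0, "gripper": 0.03}, {"translation": [0, 0, -70], "spin": 0, "gripper": 0.03}, {"translation": [0, 0, -95], "spin": 0, "gripper": 0.03}, {"translation": [0, 0, -110], "spin": 0, "gripper": 0.03}]'

```text
t: 16.35
eef_pos: [0.4808, 0.3378, 0.2494]
ee_rot: [[0.089, 0.996, 0.002], [0.996, -0.089, 0.001], [0.001, 0.002, -1.0]]
force: [0.9, -0.3, -3.3]
grip_width: 0.0089
```

Run:
```python
from look import *
plan([((.4885,.24,.25),98),((.498,.13,.25),113),((.509,.0108,.25),127.4)])
```

```text
t 16.35 tcp [0.4808 0.3378 0.2494] yaw 84.89 tilt 0.14 grip 0.0089 F [ 0.9 -0.3 -3.3]
delta [-96.7  16.4  -0.7] spin -13.1 rows>= 2.2
delta [-110.3   -5.9    0. ] spin -15.0 rows>= 2.5
delta [-114.   -36.4    0. ] spin -14.4 rows>= 2.7
```

play_rows --motion '[{"translation": [-10, 2, 0], "spin": -1.5, "gripper": 0.03}, {"translation": [-28, 5, 0], "spin": -4, "gripper": 0.03}, {"translation": [-50, 8, 0], "spin": -7, "gripper": 0.03}, {"translation": [-73, 12, 0], "spin": -10, "gripper": 0.03}, {"translation": [-97, 16, 0], "spin": -13, "gripper": 0.03}]'

```text
t: 16.85
eef_pos: [0.4872, 0.2386, 0.247]
ee_rot: [[-0.14, 0.99, -0.0], [0.99, 0.14, -0.0], [-0.0, -0.0, -1.0]]
force: [0.6, -0.1, -2.7]
grip_width: 0.0091
```

play_rows --motion '[{"translation": [-22, -1, 0], "spin": -3, "gripper": 0.03}, {"translation": [-44, -2, 0], "spin": -6, "gripper": 0.03}, {"translation": [-66, -3, 0], "spin": -9, "gripper": 0.03}, {"translation": [-88, -5, 0], "spin": -12, "gripper": 0.03}, {"translation": [-110, -6, 0], "spin": -15, "gripper": 0.03}]'

```text
t: 17.35
eef_pos: [0.4963, 0.1287, 0.2471]
ee_rot: [[-0.391, 0.92, -0.001], [0.92, 0.391, -0.0], [0.0, -0.001, -1.0]]
force: [0.1, -0.3, -2.6]
grip_width: 0.0094
```

play_rows --motion '[{"translation": [-25, -8, 0], "spin": -3, "gripper": 0.03}, {"translation": [-52, -17, 0], "spin": -6.5, "gripper": 0.03}, {"translation": [-79, -25, 0], "spin": -10, "gripper": 0.03}, {"translation": [-102, -33, 0], "spin": -13, "gripper": 0.03}, {"translation": [-114, -36, 0], "spin": -14.4, "gripper": 0.03}]'

```text
t: 17.85
eef_pos: [0.5075, 0.0089, 0.2471]
ee_rot: [[-0.606, 0.795, -0.001], [0.795, 0.606, -0.0], [-0.0, -0.001, -1.0]]
force: [0.4, 0.8, -2.0]
grip_width: 0.009
```

Run:
```python
from look import *
plan([((.509,.0108,.25),127.4)])
c=look("f1",250,80,140,160,5,draw=False)
c2=look("f1t",260,140,110,110,6,cam="top",draw=False)
plan([((.509,.0108,.165),127.4)])
```

```text
t 17.85 tcp [0.5075 0.0089 0.2471] yaw 127.32 tilt 0.04 grip 0.009 F [ 0.4  0.8 -2. ]
delta [ 0.6  2.4 -2.9] spin -0.1 rows>= 0.1
t 17.95 tcp [0.5078 0.0093 0.2471] yaw 127.17 tilt 0.02 grip 0.0088 F [-0.3  0.2 -0.3]
delta [ 0.5  1.9 82.1] spin -0.2 rows>= 1.8
```

View pics/f1.png

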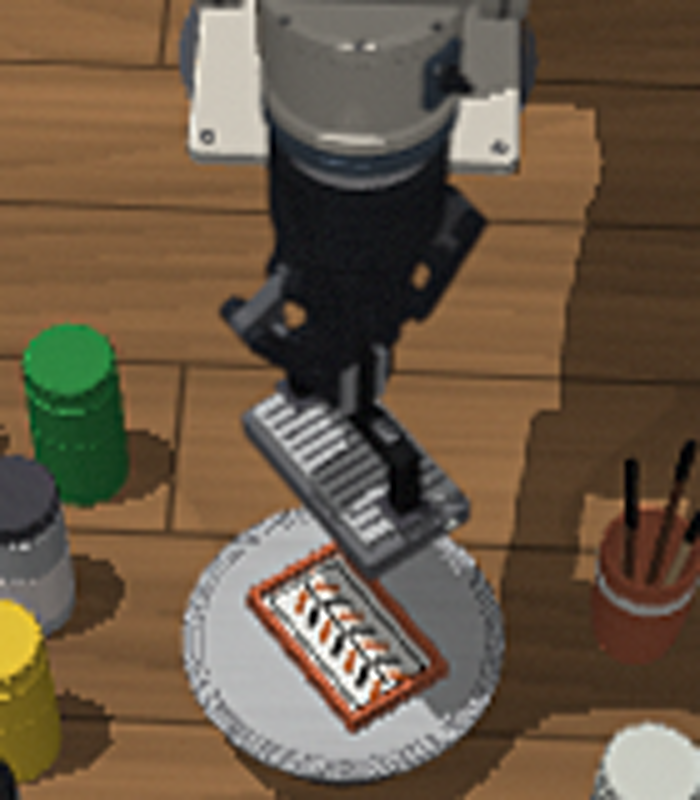

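View pics/f1t.png

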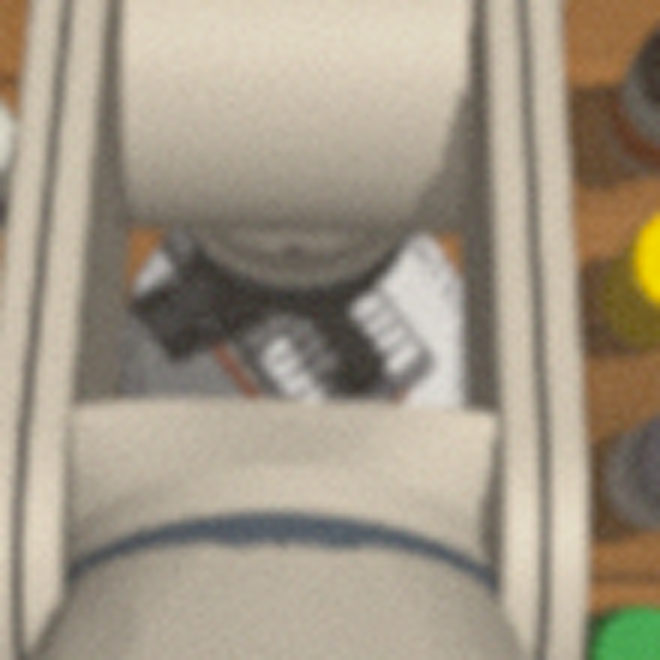

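The lamp is parallel to the dish above it. I'll lower it to about 5 cm over the rim and compare with a model overlay.

play_rows --motion '[{"translation": [0, 1, 12], "spin": 0, "gripper": 0.03}, {"translation": [0, 2, 32], "spin": 0, "gripper": 0.03}, {"translation": [0, 2, 55], "spin": 0, "gripper": 0.03}, {"translation": [0, 2, 73], "spin": 0, "gripper": 0.03}, {"translation": [0, 2, 82], "spin": 0, "gripper": 0.03}]'

```text
t: 18.45
eef_pos: [0.5079, 0.0129, 0.1625]
ee_rot: [[-0.606, 0.795, -0.004], [0.795, 0.606, 0.0], [0.002, -0.003, -1.0]]
force: [-0.1, 0.3, -2.8]
grip_width: 0.0087
```

```bash
cat > ovl.py <<'E'
from look import *
def rect(c,im,u0,v0,k,ctr,yaw,hx,hy,z,col,ox=0,oy=0):
    a=np.radians(yaw);R=np.array([[np.cos(a),-np.sin(a)],[np.sin(a),np.cos(a)]])
    q=[proj(c,[*(np.array(ctr)+R@[x*hx+ox,y*hy+oy]),z]) for x,y in((-1,-1),(1,-1),(1,1),(-1,1))]
    q=((np.array(q)+.5-[u0,v0])*k).astype(int);cv2.polylines(im,[q.reshape(-1,1,2)],True,col,1)
def ov(name,u0,v0,w,h,k,dish=(.509,.0108,37.4),dz=.041,ox=0,oy=0,cam="scene"):
    c=robot.read_camera(cam);s=robot.sense();p=s["eef_pos"];yw=yawof(s["ee_rot"])-90
    im=cv2.resize(c["frame"][v0:v0+h,u0:u0+w],None,fx=k,fy=k,interpolation=cv2.INTER_CUBIC)
    cv2.imwrite(f"pics/{name}_raw.png",im)
    b=p[2]-dz
    rect(c,im,u0,v0,k,p[:2],yw,.055,.031,b+.026,(0,0,255),ox,oy)
    rect(c,im,u0,v0,k,p[:2],yw,.055,.031,b,(0,255,255),ox,oy)
    rect(c,im,u0,v0,k,p[:2],yw,.048,.007,b+.072,(255,0,255),ox,oy)
    rect(c,im,u0,v0,k,dish[:2],dish[2],.05,.032,.074,(0,255,0))
    cv2.imwrite(f"pics/{name}.png",im);print("lamp yaw",yw,"z",b)
E
python3 - <<'E'
from ovl import *
plan([((.509,.0108,.135),127.4)])
ov("g1",280,140,80,90,8)
E
```

```text
t 18.45 tcp [0.5079 0.0129 0.1625] yaw 127.33 tilt 0.2 grip 0.0087 F [-0.1  0.3 -2.8]
delta [-2.4 -0.4 27.5] spin -0.1 rows>= 0.6
lamp yaw 37.328075646494426 z 0.12101195041926022
```

View pics/g1.png

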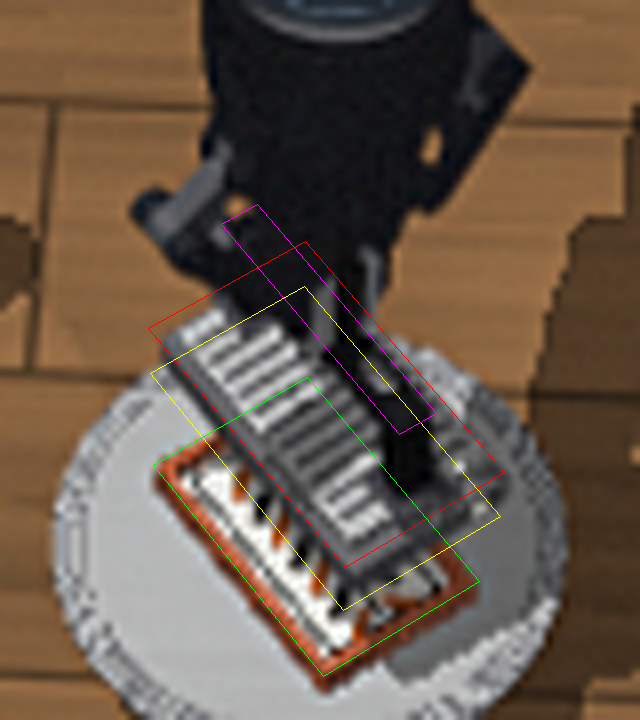

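View pics/g1_raw.png

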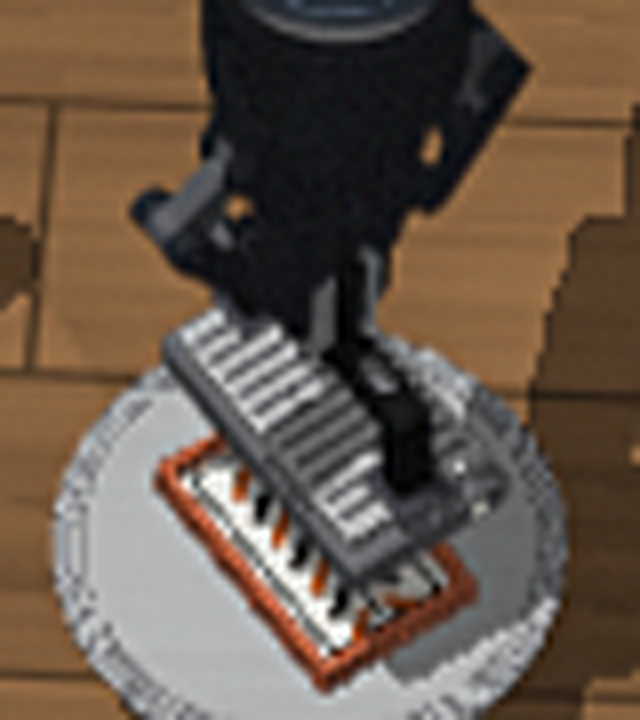

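play_rows --motion '[{"translation": [-1, 0, 4], "spin": 0, "gripper": 0.03}, {"translation": [-2, -1, 9], "spin": 0, "gripper": 0.03}, {"translation": [-2.5, -1.5, 14], "spin": 0, "gripper": 0.03}, {"translation": [-2.5, -1.5, 17], "spin": 0, "gripper": 0.03}, {"translation": [-2.5, -1.5, 18], "spin": 0, "gripper": 0.03}]'

```text
t: 19.0
eef_pos: [0.5098, 0.0089, 0.1467]
ee_rot: [[-0.606, 0.796, -0.0], [0.796, 0.606, 0.0], [0.0, -0.0, -1.0]]
force: [-0.4, -0.8, -2.0]
grip_width: 0.0087
```

play_rows --motion '[{"translation": [0, 0, 0], "spin": 0, "gripper": 0.03}, {"translation": [0, 0, 0], "spin": 0, "gripper": 0.03}, {"translation": [0, 0, 0], "spin": 0, "gripper": 0.03}]'

```text
t: 19.3
eef_pos: [0.51, 0.009, 0.147]
ee_rot: [[-0.606, 0.796, 0.0], [0.796, 0.606, 0.0], [-0.0, 0.0, -1.0]]
force: [-0.5, -0.6, -2.5]
grip_width: 0.0088
```

Run:
```python
from ovl import *
plan([((.509,.0108,.138),127.4)])
ov("g2",280,150,80,90,8,dish=(.511,.0113,37.4))
ov("g2t",270,160,80,75,8,cam="top",dish=(.507,.0103,37.4))
```

```text
t 19.3 tcp [0.51  0.009 0.147] yaw 127.29 tilt 0.02 grip 0.0088 F [-0.5 -0.6 -2.5]
delta [2.1 0.3 9. ] spin -0.1 rows>= 0.2
lamp yaw 37.28899083561346 z 0.10599562927646278
lamp yaw 37.290755337576215 z 0.10599708300654442
```

View pics/g2.png

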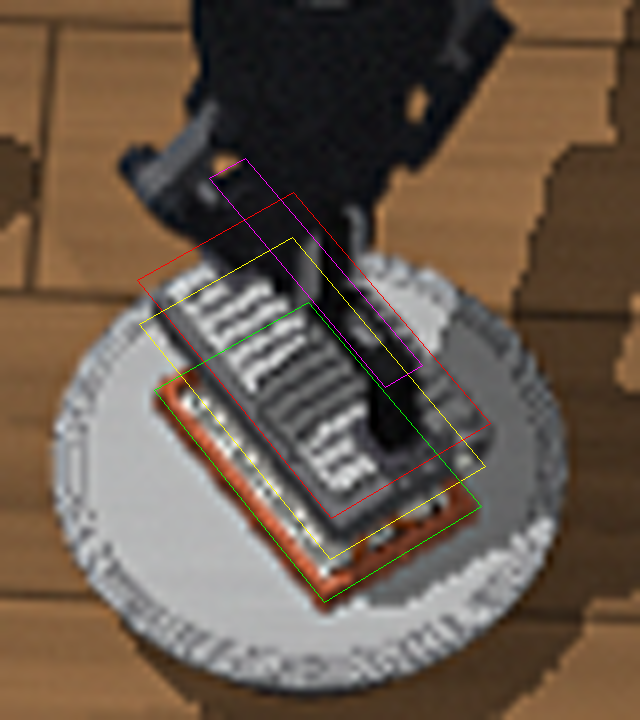

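View pics/g2t.png

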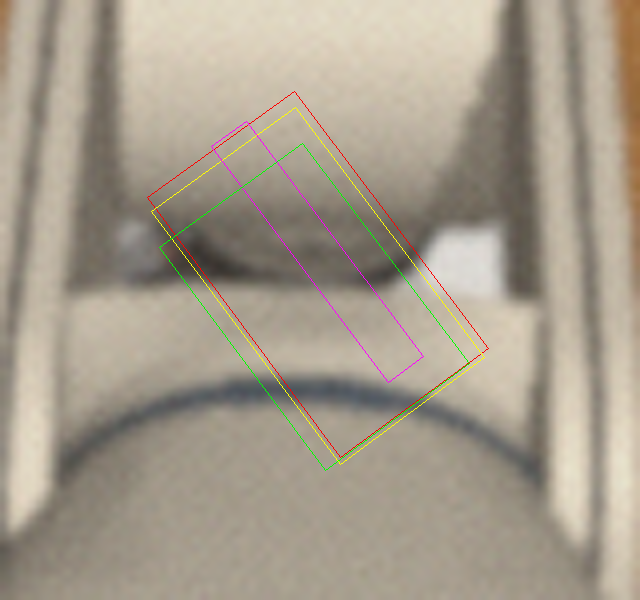

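View pics/g2_raw.png

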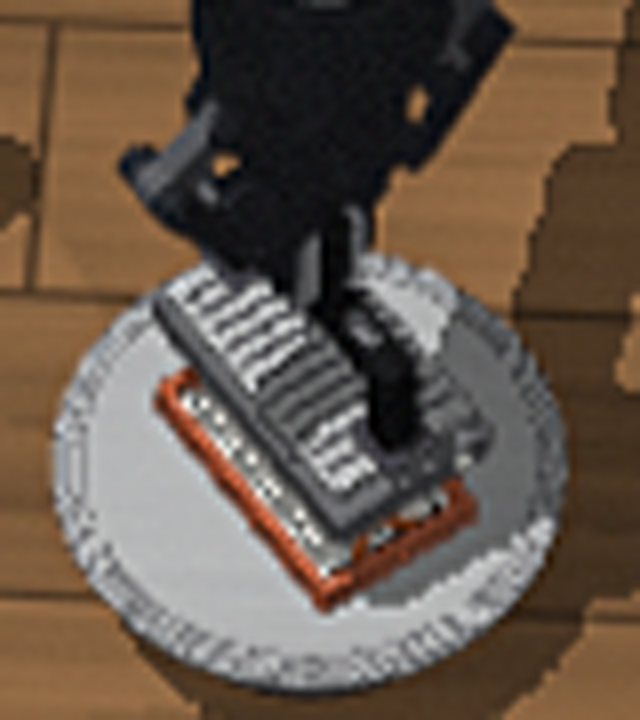

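Dish overlay fits exactly at (0.511, 0.0113), yaw 37.4°. The lamp outline matches the model to about 2–3 mm. Lowering the last 11 mm.

play_rows --motion '[{"translation": [0.5, 0, 3], "spin": 0, "gripper": 0.03}, {"translation": [1, 0, 6], "spin": 0, "gripper": 0.03}, {"translation": [1, 0, 9], "spin": 0, "gripper": 0.03}, {"translation": [1, 0, 11], "spin": 0, "gripper": 0.03}, {"translation": [1, 0, 11], "spin": 0, "gripper": 0.03}]'

```text
t: 19.9
eef_pos: [0.509, 0.0098, 0.1354]
ee_rot: [[-0.606, 0.796, -0.001], [0.796, 0.606, -0.0], [0.0, -0.001, -1.0]]
force: [0.4, -0.3, -2.2]
grip_width: 0.0092
```

play_rows --motion '[{"translation": [0, 0, 0], "spin": 0, "gripper": 0.03}, {"translation": [0, 0, 0], "spin": 0, "gripper": 0.03}, {"translation": [0, 0, 0], "spin": 0, "gripper": 0.03}]'

```text
t: 20.2
eef_pos: [0.5094, 0.0098, 0.1359]
ee_rot: [[-0.606, 0.796, 0.0], [0.796, 0.606, 0.0], [-0.0, 0.0, -1.0]]
force: [0.7, -0.4, -2.0]
grip_width: 0.009
```

Run:
```python
from ovl import *
plan([((.509,.0108,.136),127.4)])
ov("g3",280,150,80,90,8,dish=(.511,.0113,37.4))
c=robot.read_camera("scene");cv2.imwrite("pics/full_s.png",c["frame"])
c=robot.read_camera("top");cv2.imwrite("pics/full_t.png",c["frame"])
print(np.abs(robot.sense()["dq"]).max())
```

```text
t 20.2 tcp [0.5094 0.0098 0.1359] yaw 127.29 tilt 0.01 grip 0.009 F [ 0.7 -0.4 -2. ]
delta [ 1.1  0.3 -0.1] spin -0.1 rows>= 0.0
lamp yaw 37.28886424900604 z 0.09494587903920054
0.07216880995875151
```

View pics/g3.png

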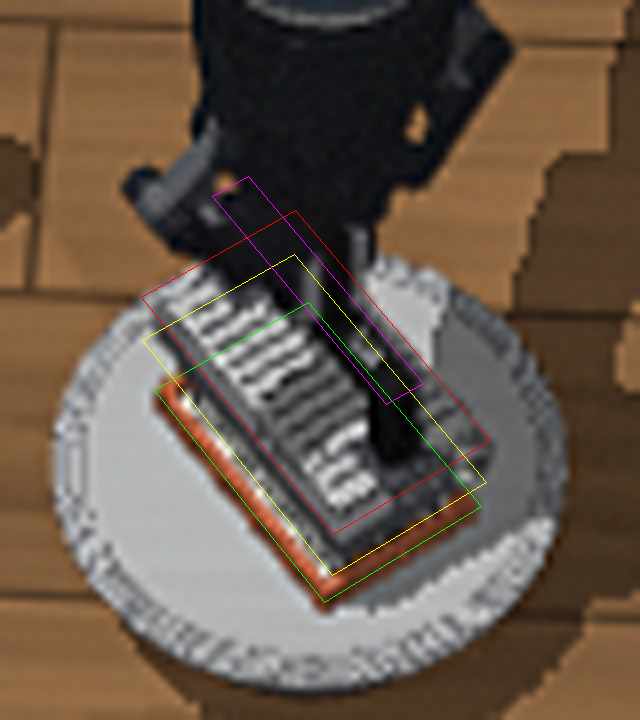

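View pics/g3_raw.png

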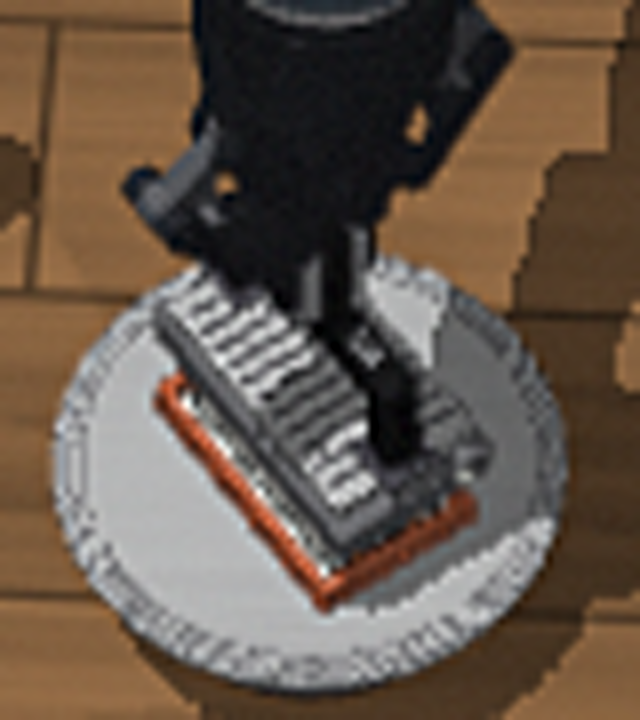

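View pics/full_s.png

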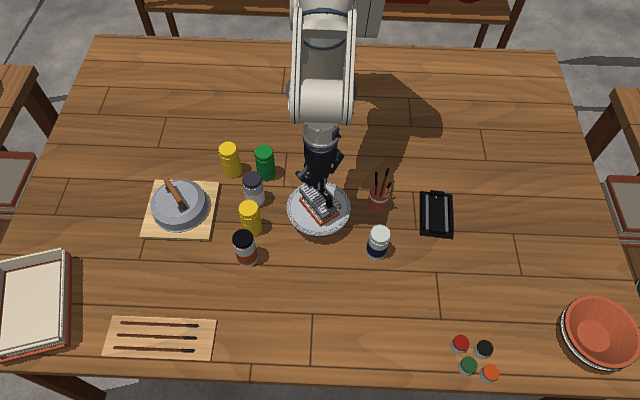

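View pics/full_t.png

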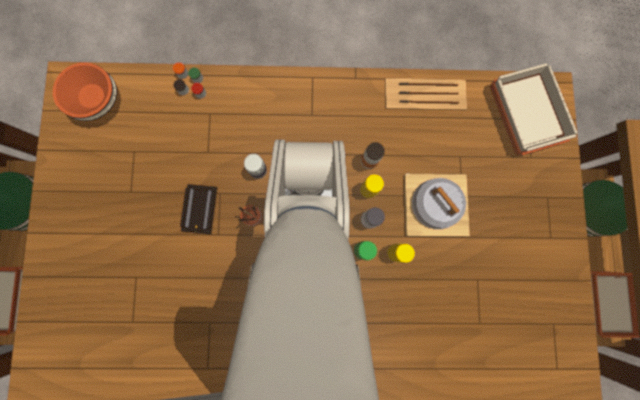

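The two views agree on everything except the lamp's height, which is harder to judge. I'll check it independently: take the fin corners seen in the cradle at known height, carry them over by the TCP motion, and solve for z against the current picture.

Run:
```python
from ovl import *
from scipy.optimize import least_squares
import pickle
D=pickle.load(open("cam0.pkl","rb"));S=D["scene"]
import cv2
c=robot.read_camera("scene");s=robot.sense();p=s["eef_pos"]
cr=[(188,180),(190,470)]
rel=[]
a=np.radians(84.89-90);R0=np.array([[np.cos(a),-np.sin(a)],[np.sin(a),np.cos(a)]])
for q in cr:
    P=ray(S,(410+q[0]/10-.5,175+q[1]/10-.5),.04);rel.append(R0.T@(P[:2]-np.array([.4802,.3374])))
print("rel lamp frame",np.array(rel).round(4))
a=np.radians(yawof(s["ee_rot"])-90);R1=np.array([[np.cos(a),-np.sin(a)],[np.sin(a),np.cos(a)]])
obs=[(162,291),(345,507)]
for z in(.11,.12,.13,.14):
    print(z,[((proj(c,[*(p[:2]+R1@r),z])+.5-[280,150])*8).round(0) for r in rel])
im=cv2.resize(c["frame"][175:230,295:350],None,fx=14,fy=14,interpolation=cv2.INTER_CUBIC)[:770,:770]
im=cv2.resize(im,(600,600));cv2.imwrite("pics/g4.png",im)
im=cv2.resize(S["frame"][175:240,415:470],None,fx=10,fy=10,interpolation=cv2.INTER_CUBIC)[:,:];im=cv2.resize(im,(508,600));cv2.imwrite("pics/g4b.png",im)
```

```text
rel lamp frame [[-0.0467 -0.0227]
 [ 0.0488 -0.0219]]
0.11 [array([177., 321.]), array([345., 524.])]
0.12 [array([176., 304.]), array([346., 508.])]
0.13 [array([176., 287.]), array([346., 492.])]
0.14 [array([175., 270.]), array([347., 475.])]
```

View pics/g4.png

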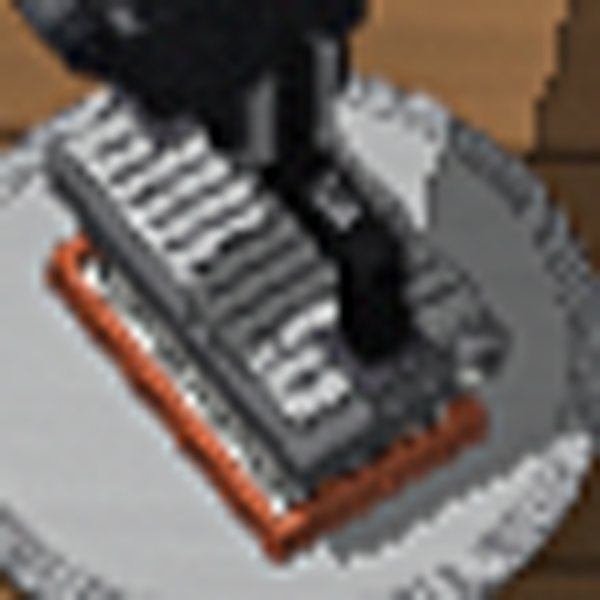

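By that check the underside is at 0.094–0.099 m. I'll go down 2 mm to sit mid-range, then settle and hand in.

play_rows --motion '[{"translation": [0.5, 0, 1], "spin": 0, "gripper": 0.03}, {"translation": [0.5, 0, 2], "spin": 0, "gripper": 0.03}, {"translation": [0.5, 0, 2], "spin": 0, "gripper": 0.03}, {"translation": [0.5, 0, 2], "spin": 0, "gripper": 0.03}, {"translation": [0.5, 0, 2], "spin": 0, "gripper": 0.03}]'

```text
t: 20.9
eef_pos: [0.5089, 0.0102, 0.1338]
ee_rot: [[-0.606, 0.796, -0.0], [0.796, 0.606, -0.0], [0.0, -0.0, -1.0]]
force: [0.8, 0.5, -2.2]
grip_width: 0.0089
```

play_rows --motion '[{"translation": [0, 0, 0], "spin": 0, "gripper": 0.03}, {"translation": [0, 0, 0], "spin": 0, "gripper": 0.03}, {"translation": [0, 0, 0], "spin": 0, "gripper": 0.03}, {"translation": [0, 0, 0], "spin": 0, "gripper": 0.03}, {"translation": [0, 0, 0], "spin": 0, "gripper": 0.03}]'

```text
t: 21.4
eef_pos: [0.509, 0.0102, 0.1338]
ee_rot: [[-0.606, 0.796, 0.0], [0.796, 0.606, -0.0], [-0.0, 0.0, -1.0]]
force: [0.5, 0.0, -2.6]
grip_width: 0.0087
```

Run:
```python
from plan import *
plan([((.509,.0108,.134),127.4)]); print(np.abs(robot.sense()["dq"]).max())
print(robot.job_done())
```

```text
t 21.4 tcp [0.509  0.0102 0.1338] yaw 127.29 tilt 0.0 grip 0.0087 F [ 0.5  0.  -2.6]
delta [ 0.5  0.4 -0.2] spin -0.1 rows>= 0.0
0.0681988444948045
the job is handed in; nothing more can be done
None
```

I moved the cover to the middle of the ware board and let go of it there. I then took the lamp out of its cradle, and the arm is still holding it over the dish. I handed the job in at about 21 s; it reported no verdict.

**Last checks on the lamp:**
- **Height:** the underside is about 18–23 mm above the dish rim. This is the least certain figure, because it rests on fin corners read from one camera.
- **Position:** the gripper is within 1 mm of my averaged dish centre. The picture suggests the lamp itself may sit 2–3 mm off the gripper's centre line.
- **Angle and hold:** the lamp's long side is within about 0.2° of the dish's. The gripper is vertical and still, and carries about 2.5 N.

**Rest of the scene:** by eye in the final pictures, the cover stands upright near the board's centre, and the dish, jars and brush pot look unmoved. I did not measure these again.

**What disagreed:**
- **Camera views:** they differed by 3–8 mm on raised points, so I averaged them for the cover and the dish.
- **Fingertips:** they looked about 33 mm short of the reported tool point. Both grasps and the overlay of the held cover fitted the reported value, so I used that and never explained the gap.

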